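Unlock the stock rack and make up two orders

TASK

First lift the locking bar out of the stock rack's two U brackets and park it in the low cradle, lying in both saddles and about centred, before taking any stock. Then make up the two orders: the cup and the tin go in the long divided tray, one in each cell, and the jar and the small carton go together in the undivided square tray. Everything must end up standing upright on the floor of its tray, let go and at rest, with the bar still in its cradle.

Things in the scene. Friction and masses are not known exactly. Their poses are not given: they have to be found in the camera images.
- rack: Fixed stock rack: light wooden base board 110 (x) x 380 (y) mm, 12 mm thick, with a grey post 20 mm thick (y) at y = +174 and -174 mm. Each post carries an open-topped steel U bracket, 28 mm wide inside (x), its floor 118 mm and its top 148 mm above the table. The four stock things stand on the board in one row along y about 78 mm apart (about y = -117, -39, +39, +117), in any order, under the bar. Origin: centre of the board's underside, on the table; y along the row, z up.
- bar_center (a point): Loose locking bar: straight square aluminium bar 20 x 20 mm, 400 mm long, black ends, 0.2 to 0.4 kg. The point is its centre; y along the bar, z up. At the start it lies in the two U brackets of the rack with its centre 128 mm above the table, passing over the stock; it must be lifted straight up over 30 mm, level, to clear them.
- cradle: Fixed low cradle beyond the rack for parking the bar: grey strip 60 (x) x 300 (y) x 10 mm with two black rubber saddles at y = +125 and -125 mm, each 24 mm long (y), open-topped, 42 mm wide inside (x), floor 30 mm and top 46 mm above the table. Origin: centre of its underside, on the table; y is the direction in which the bar must lie. Parked, the bar's centre is 40 mm above the table over the cradle's origin.
- cup_center (a point): Loose white ceramic cup without handle, open at the top: 62 mm outside diameter, 68 mm high, wall 4 mm, the foot narrowing to 52 mm. The point is on its axis half-way up (34 mm); z up. Stands on the rack's board.
- tin_center (a point): Loose closed round steel tin, the lowest thing in the rack: 56 mm body diameter, lid (top 12 mm) 58 mm, 52 mm high. The point is on its axis half-way up (26 mm); z up. Stands on the rack's board.
- jar_center (a point): Loose amber jar with a white screw cap, the tallest thing in the rack: body 54 mm diameter up to 56 mm, then a cap 44 mm in diameter; 78 mm high in all. The point is on its axis half-way up (39 mm); z up. Stands on the rack's board.
- carton_center (a point): Loose small white card carton, upright block 46 (x) x 56 (y) x 66 (z) mm with a band of yellow tape. The point is its centre (33 mm up); z up. Stands on the rack's board.
- long_tray: Fixed long white card order tray, 196 (x) x 122 (y) mm outside, walls, divider and floor 4 mm thick, 24 mm high. One divider across its middle makes two equal cells, each 92 (x) x 114 (y) mm inside, centred at x = +48 and -48 mm. Origin: centre of its underside, on the table; z up. Stands on the robot's left or right.
- square_tray: Fixed square white card order tray with no divider, 168 x 168 mm outside, walls and floor 4 mm thick, 24 mm high, 160 x 160 mm inside. Origin: centre of its underside, on the table; z up. Stands on the side opposite to the long tray.
There are look-alikes about, which are no part of the job. What is shaped like the part that bears carton_center but green or red is not meant.

How it is judged:
By the outcome, as a careful person would: the job done as asked, in the order asked, and still so for the second after the job is handed in, with the robot touching nothing.
It also fails if it takes over 136 s, if anything falls off the work surface, if the arm or the gripper's body presses on something with over 40 N, if the wrist force passes 120 N, or if a joint passes its speed limit or range.

ROBOT

A 6-joint arm with a two-finger parallel gripper is mounted at the origin on the work surface. World frame = base frame: x ahead of the robot, y to its left, z up, the work surface at z = 0. Lengths are in m, angles in degrees, forces in N, time in s.
With the tool pointing down it reaches from about 0.3 to 0.75 m from the base axis. Payload 8.5 kg.
Tool frame: the origin (TCP) lies midway between the tips of the shut fingers; the grasp point (between the pads) lies 19 mm behind it; z points along the fingers, y is the direction in which the jaws open and shut (so a half turn about z gives the same grasp; the last joint's range is limited). The gripper opens to 85 mm and grips with 20 to 120 N. Pads are 22 mm wide; open, the fingers measure 114 mm over their backs; the gripper's body (76 mm by 85 mm) begins 54 mm behind the grasp point. The pads swing forward as they close: fully open they stand 13 mm farther back than shut.
Start: joints at [-79.658, 21.807, 74.336, -0, 83.858, -12.336], TCP at [0.212, -0.507, 0.231] pointing down, gripper open.
Joint ranges: [-178.18, 178.18], [-50.72, 133.34], [12.68, 142.11], [-81.47, 261.47], [9.98, 163.14], [-165.26, 165.26]. Speed limits (degrees/s): [136.94, 136.94, 180, 180, 180, 180].

INTERFACE

Orientations are given as a 3x3 rotation matrix whose columns are the frame's x, y, z axes.
In Python, from rig import status, eyes, env gives the robot as it stands. The module is installed in compiled form; this text tells all that it offers.
- The arm moves only by the tool play_rows, never from a script. Its argument "targets" is text: rows parted by semicolons, each of 5 numbers parted by spaces: the shift along the tool's x, y, z in m, then the turn about the tool's z in rad, then the closure, from 0 (fully open) to 1 (shut). A call has 1 to 5 rows; each row is the pose to reach, as a shift and turn from the pose commanded when the call began, along the tool's axes at that moment; what a row does not reach only later rows make up. A row lasts 1/10 s, in which the tool goes at most 50 mm and 8.59 degrees, less where a joint would pass 70% of its speed; a pose out of reach is approached as far as the arm can. A call with a gripper value outside its range is refused whole. The fingers move at their own pace and stop on an object; "force" is the grip in N (left out, the last holds). Time passes only in rows, so rows that repeat a pose let the fingers close. It gives the time, the measured TCP pose, the force and the opening at its end, in the units of the state.
- status.observe(): the state, without advancing time (a new reading comes with each control period).
- eyes.get_image(name): name is "side" or "top"; returns a dict with "pixels" (400x640x3 uint8, red, green, blue), "range_z" (400x640 float32, m along the optical axis (not along the pixel's ray), 0 where there is no reading), "mtx" (3x3 intrinsics, pixels), "k1" (the pictures are not rectified: a ray, as slopes to the right and down, at radius r is drawn at 1 + k1 r^2 times it, then the intrinsics apply), "world_to_cam" (4x4, takes a point from world to camera coordinates). Camera axes: x right, y up, looking along -z (the intrinsics and any distortion apply to the point x, -y, -z); pixel columns grow to the right and rows downward; lengths in m; the calibration is good to about 2 mm. A picture is of the moment at which its call begins.
- env.close_job(): hands the job in, once; it reports no verdict.
The state is a dict: "time_s": time; "q": joint angles; "qvel": joint speeds; "joint_efforts": joint torques, N m; "position": TCP position; "tool_rot": TCP orientation; "ft_force": force on the tool from outside, world axes, zero at the start; "wrist_torque": the same for the moment, N m; "grip_width": finger opening in m.
Only numpy, scipy, OpenCV 4.12 (cv2) and the standard library are available. Lean on these libraries where they do the work, as an engineer would, in place of code of your own. Each camera call takes 0.05 s, during which the arm holds its last target.

## Working session

There is one attempt and no reset: what is moved stays moved. The work goes in short steps, Python scripts to look and compute and a tool call to move; the robot and the scene stay as the last step left them, time stands still between calls to the robot, and variables do not carry over. Pictures are saved under pics/ and viewed, and the job is handed in when it is done.

Besides the shell and the picture viewer there is one more tool, called after "Emit:" as name(argument=value, ...) on one line, values as JSON. play_rows: Moves the arm, as the interface text tells. Its arguments: {"type":"object","properties":{"targets":{"type":"string"},"force":{"type":"number"}},"required":["targets"]}

```bash
mkdir -p pics
cat > h.py <<'E'
import numpy as np, cv2
from rig import status, eyes, env
def snap(n,tag):
    im=eyes.get_image(n); np.savez(f'{tag}_{n}.npz',**im); cv2.imwrite(f'pics/{tag}_{n}.png',cv2.cvtColor(im['pixels'],cv2.COLOR_RGB2BGR)); return im
def load(n,tag): return dict(np.load(f'{tag}_{n}.npz'))
def rays(im,uv):
    uv=np.asarray(uv,float).reshape(-1,1,2); M=im['mtx']; k=float(im['k1'])
    s=cv2.undistortPoints(uv,M,np.array([k,0,0,0,0.])).reshape(-1,2)
    d=np.c_[s[:,0],-s[:,1],-np.ones(len(s))]
    T=im['world_to_cam']; R=T[:3,:3]; return -R.T@T[:3,3], d@R
def onplane(im,uv,z):
    c,d=rays(im,uv); t=(z-c[2])/d[:,2]; return c+d*t[:,None]
def cloud(im):
    h,w=im['range_z'].shape; u,v=np.meshgrid(np.arange(w),np.arange(h))
    c,d=rays(im,np.c_[u.ravel(),v.ravel()]); return (c+d*im['range_z'].reshape(-1,1)).reshape(h,w,3)
def proj(im,p):
    p=np.atleast_2d(p); T=im['world_to_cam']; q=p@T[:3,:3].T+T[:3,3]; s=np.c_[q[:,0],-q[:,1]]/-q[:,2:3]
    s=s*(1+float(im['k1'])*(s**2).sum(1,keepdims=True)); M=im['mtx']; return np.c_[s[:,0]*M[0,0]+M[0,2],s[:,1]*M[1,1]+M[1,2]]
E
python3 - <<'E'
from h import *
np.set_printoptions(precision=4,suppress=True)
print(status.observe())
for n in('side','top'):
    im=snap(n,'a'); print(im['mtx'],im['k1'],im['world_to_cam'])
E
```

```text
{'time_s': 0.0, 'q': array([-79.6585,  21.8401,  74.3873,   0.    ,  83.857 , -12.3369]), 'qvel': array([ 0.0783, -0.0562,  0.1188, -0.0268,  0.05  ,  0.0359]), 'joint_efforts': array([  0.0003, -44.8465, -23.1281,  -0.0002,   0.0048,   0.    ]), 'position': array([ 0.212 , -0.5072,  0.2307]), 'tool_rot': array([[ 0.9227,  0.3856, -0.0003],
       [ 0.3856, -0.9227,  0.0014],
       [ 0.0003, -0.0014, -1.    ]]), 'ft_force': array([ 0.073 , -0.1209,  0.9224]), 'wrist_torque': array([-0.0393, -0.0031, -0.0712]), 'grip_width': 0.08528653014163166}
[[381.7815   0.     318.7405]
 [  0.     381.7815 201.8751]
 [  0.       0.       1.    ]] -0.08226305179152191 [[-0.9468 -0.322  -0.0014  0.4012]
 [ 0.2406 -0.7103  0.6615 -0.1893]
 [-0.214   0.6259  0.7499 -1.0748]
 [ 0.      0.      0.      1.    ]]
[[455.3069   0.     325.1818]
 [  0.     455.3069 202.1871]
 [  0.       0.       1.    ]] -0.11972309347520317 [[ 0.004  -1.      0.0018  0.0063]
 [ 0.9963  0.0041  0.0864 -0.4453]
 [-0.0864  0.0015  0.9963 -1.17  ]
 [ 0.      0.      0.      1.    ]]
```

View pics/a_top.png

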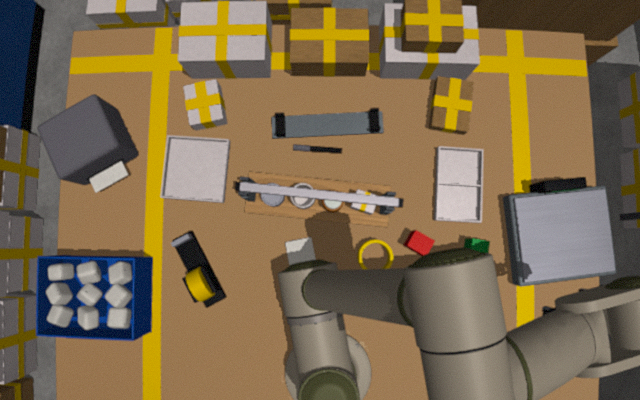

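View pics/a_side.png

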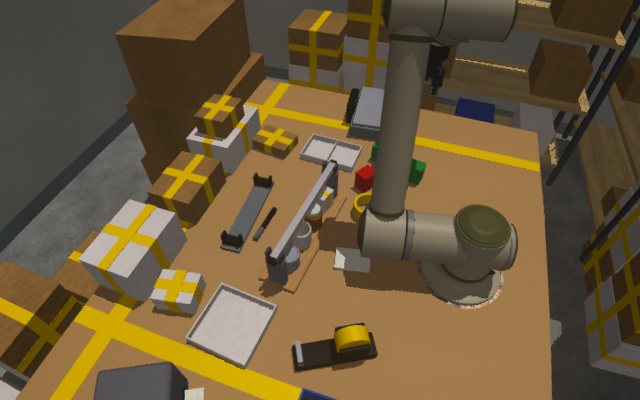

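The top view shows the rack with its bar at about (245,185)-(400,203). Below it stand the tin (272,196), cup (302,196), jar (333,200) and white/yellow carton (364,202). The cradle is at (327,124), the square tray at (196,168) and the long tray at (459,184). Next I'll enlarge and measure.

Run:
```python
from h import *
a=cv2.imread('pics/a_top.png')[165:230,225:415]; b=cv2.imread('pics/a_side.png')[150:300,220:380]
a=cv2.resize(a,None,fx=4.2,fy=4.2,interpolation=cv2.INTER_CUBIC); b=cv2.resize(b,None,fx=2,fy=2,interpolation=cv2.INTER_CUBIC)
c=np.zeros((a.shape[0]+b.shape[0],a.shape[1],3),np.uint8); c[:a.shape[0]]=a; c[a.shape[0]:,:b.shape[1]]=b
cv2.imwrite('pics/crop1.png',c); print(c.shape)
im=load('top','a'); P=cloud(im); np.set_printoptions(precision=4,suppress=True)
def rect(m,name):
    pts=P[m][:,:2].astype(np.float32); r=cv2.minAreaRect(pts); print(name,m.sum(),r, 'z',np.median(P[m][:,2]))
v,u=np.mgrid[:400,:640]
def box(u0,u1,v0,v1): return (u>u0)&(u<u1)&(v>v0)&(v<v1)
Z=P[...,2]; val=im['range_z']>0
rect(box(225,415,160,230)&(Z>.125)&(Z<.15)&val,'bar+br')
hsv=cv2.cvtColor(im['pixels'],cv2.COLOR_RGB2HSV)
for n,bx in (('sq',(150,240,125,212)),('long',(425,492,135,230))):
    m=box(*bx)&(Z>.012)&(Z<.04)&val; rect(m,n)
rect(box(262,392,100,145)&(Z>.005)&(Z<.06)&val,'cradle')
rect(box(262,392,100,145)&(Z>.038)&(Z<.06)&val,'saddle')
rect(box(230,408,165,235)&(Z>.006)&(Z<.02)&val,'board')
for n,q in (('tin',(272,200)),('cup',(302,200)),('jar',(333,204)),('carton',(362,208))): print(n,P[q[1]-14:q[1]+10:2,q[0]])
```

```text
(573, 798, 3)
bar+br 1631 ((0.4544993042945862, 0.024536460638046265), (0.3986572027206421, 0.043814245611429214), 84.43930053710938) z 0.1371914644133343
sq 629 ((0.5514865517616272, 0.3557966649532318), (0.1709202527999878, 0.20361754298210144), 86.00987243652344) z 0.02226055187804543
long 632 ((0.4952811598777771, -0.34690791368484497), (0.12226918339729309, 0.1989452838897705), 86.78050231933594) z 0.021532481826773142
cradle 2472 ((0.6623216271400452, 0.004188910126686096), (0.11660593748092651, 0.34557637572288513), 1.3697158098220825) z 0.00998766330456069
saddle 132 ((0.657150387763977, 0.004231736063957214), (0.060497965663671494, 0.27092912793159485), 3.2207565307617188) z 0.04467866330220127
board 3492 ((0.43996667861938477, 0.028005152940750122), (0.3852408826351166, 0.16027607023715973), 87.95381927490234) z 0.011292563835174296
tin [[0.4732 0.1344 0.1353]
 [0.4683 0.1342 0.1361]
 [0.4632 0.1337 0.1395]
 [0.4586 0.1338 0.1382]
 [0.4553 0.1354 0.124 ]
 [0.4564 0.1421 0.0653]
 [0.4515 0.1423 0.0633]
 [0.4462 0.1419 0.0659]
 [0.4418 0.1426 0.0592]
 [0.4365 0.1422 0.062 ]
 
[... 301 characters left out ...]
0.0658 0.0764]
 [0.4269 0.0666 0.0597]]
jar [[ 0.472  -0.0113  0.0669]
 [ 0.4588 -0.0099  0.1414]
 [ 0.4546 -0.01    0.1362]
 [ 0.4499 -0.0101  0.1357]
 [ 0.4452 -0.0101  0.1353]
 [ 0.4409 -0.0102  0.1314]
 [ 0.4397 -0.0109  0.0904]
 [ 0.435  -0.011   0.0878]
 [ 0.4299 -0.011   0.0892]
 [ 0.4248 -0.011   0.0919]
 [ 0.4216 -0.0114  0.0674]
 [ 0.419  -0.0121  0.0297]]
carton [[ 0.4608 -0.0831  0.0802]
 [ 0.4503 -0.0786  0.1346]
 [ 0.4456 -0.0786  0.1343]
 [ 0.4409 -0.0787  0.1336]
 [ 0.436  -0.0785  0.1358]
 [ 0.436  -0.0832  0.0789]
 [ 0.4312 -0.0833  0.0768]
 [ 0.4262 -0.0833  0.0768]
 [ 0.4216 -0.0837  0.0719]
 [ 0.4199 -0.0879  0.021 ]
 [ 0.4153 -0.0887  0.0113]
 [ 0.41   -0.0887  0.0111]]
```

View pics/crop1.png

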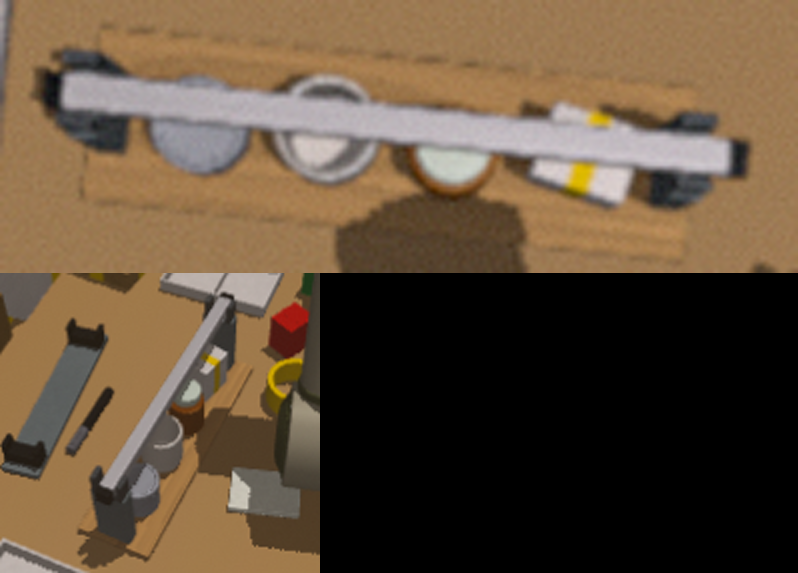

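Left to right (+y to -y) the row holds the tin, cup, jar and white carton with yellow tape. The carton at crop (580,155) is the only one of its size in the rack. The red (420,242) and green (476,243) blocks and the bigger white box (205,104) are look-alikes. Next I'll measure the bar, cradle and trays.

Run:
```python
from h import *
np.set_printoptions(precision=4,suppress=True)
im=load('top','a'); P=cloud(im); Z=P[...,2]; v,u=np.mgrid[:400,:640]
def box(u0,u1,v0,v1): return (u>u0)&(u<u1)&(v>v0)&(v<v1)
hsv=cv2.cvtColor(im['pixels'],cv2.COLOR_RGB2HSV)
# bar: silver, high
m=box(230,408,170,215)&(Z>.128)&(hsv[...,2]>130)
m=cv2.morphologyEx(m.astype(np.uint8),cv2.MORPH_OPEN,np.ones((3,3)))
n,l,s,c=cv2.connectedComponentsWithStats(m); k=1+s[1:,4].argmax(); uv=np.argwhere(l==k)[:,::-1]
W=onplane(im,uv,.138)[:,:2]; r=cv2.minAreaRect(W.astype(np.float32)); print('silver',r)
cc=W.mean(0); d=np.linalg.svd(W-cc)[2][0] if 0 else np.linalg.eigh(np.cov((W-cc).T))[1][:,1]; d*=np.sign(d[1]); print(cc,d,np.degrees(np.arctan2(-d[0],d[1])))
t=(W-cc)@d; print('ends', cc+d*(t.max()+t.min())/2, t.max()-t.min())
# full incl black ends
m=box(225,415,165,215)&(Z>.13); uv=np.argwhere(m)[:,::-1]; W=onplane(im,uv,.138)[:,:2]; t=(W-cc)@d; n_=(W-cc)@[d[1],-d[0]]; t=t[abs(n_)<.008]; print('full',cc+d*(t.max()+t.min())/2,t.max()-t.min(),t.min(),t.max())
print('profile', [im['pixels'][202,x].tolist() for x in range(394,408)])
print('profileL',[im['pixels'][184+0,x].tolist() for x in range(230,250)])
# trays: bright mask, outline at z=.024 outer
for nm,bx,z in (('sq',(150,240,125,212),.024),('long',(425,492,135,230),.024)):
    m=box(*bx)&(hsv[...,1]<60)&(hsv[...,2]>110); uv=np.argwhere(m)[:,::-1]
    cnts,_=cv2.findContours(m.astype(np.uint8),cv2.RETR_EXTERNAL,cv2.CHAIN_APPROX_NONE); cn=max(cnts,key=cv2.contourArea).reshape(-1,2)
    W=onplane(im,cn,z)[:,:2]; print(nm,cv2.minAreaRect(W.astype(np.float32)),'px bbox',cn.min(0),cn.max(0))
# cradle strip
m=box(262,392,100,145)&(Z>.004)&(Z<.02)&(hsv[...,1]<90)
uv=np.argwhere(m)[:,::-1]; W=onplane(im,uv,.010)[:,:2]; print('cr',cv2.minAreaRect(W.astype(np.float32)))
m=box(262,392,100,145)&(hsv[...,2]<60); 
for a,b in((262,300),(355,392)):
    q=m&(u>=a)&(u<b); uv=np.argwhere(q)[:,::-1]; print('dark',uv.min(0),uv.max(0),P[q].mean(0))
h=box(262,392,100,145)&(Z>.036)
for a,b in((262,300),(355,392)):
    q=h&(u>=a)&(u<b); W=onplane(im,np.argwhere(q)[:,::-1],.046); print('sad',cv2.minAreaRect(W[:,:2].astype(np.float32)),q.sum())
a=cv2.imread('pics/a_top.png')[95:145,262:392]; cv2.imwrite('pics/crop2.png',cv2.resize(a,None,fx=6,fy=6,interpolation=cv2.INTER_CUBIC))
```

```text
silver ((0.4536423981189728, 0.02364128828048706), (0.3765318691730499, 0.020734746009111404), 84.45916748046875)
[0.4539 0.0221] [0.0983 0.9952] -5.638410620087989
ends [0.4541 0.0236] 0.37655187001909096
full [0.4546 0.0291] 0.40724464688724193 -0.1966322876041102 0.21061235928313174
profile [[201, 190, 196], [197, 189, 193], [199, 191, 196], [195, 188, 193], [148, 141, 146], [75, 73, 74], [29, 32, 31], [37, 34, 38], [63, 53, 46], [124, 97, 67], [156, 120, 81], [163, 128, 89], [156, 119, 81], [161, 128, 88]]
profileL [[158, 124, 85], [156, 123, 80], [155, 119, 82], [114, 89, 62], [81, 62, 41], [54, 46, 32], [25, 25, 27], [16, 19, 17], [16, 13, 17], [57, 52, 60], [137, 128, 132], [170, 164, 168], [180, 171, 175], [176, 170, 173], [177, 169, 173], [180, 172, 175], [176, 168, 174], [174, 166, 170], [171, 164, 170], [173, 167, 171]]
sq ((0.5340180397033691, 0.35379308462142944), (0.17022106051445007, 0.17067818343639374), 85.9244613647461) px bbox [161 135] [229 202]
long ((0.4948635697364807, -0.34651464223861694), (0.12446539849042892, 0.1979851871728897), 86.75679016113281) px bbox [436 146] [483 222]
cr ((0.6466250419616699, 0.003882482647895813), (0.0799541249871254, 0.299050509929657), 3.2294399738311768)
dark [275 113] [285 136] [0.6482 0.1284 0.0327]
dark [367 109] [379 132] [ 0.6567 -0.1168  0.0454]
sad ((0.6533464193344116, 0.1441761553287506), (0.06646686792373657, 0.10155235230922699), 80.96737670898438) 81
sad ((0.6572126150131226, -0.12781286239624023), (0.10584136843681335, 0.06940526515245438), 24.911848068237305) 78
```

View pics/crop2.png

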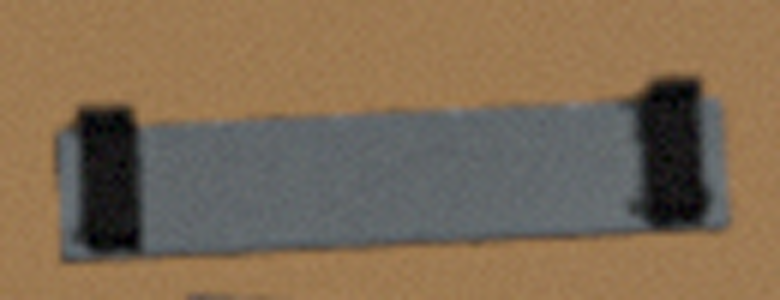

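```bash
cat >> h.py <<'E'
def go(x,y,z,yaw=None):
    """print tool-axis shift to world TCP target and turn (rad) so that tool y axis points at angle yaw deg"""
    s=status.observe(); R=s['tool_rot']; p=s['position']; d=R.T@(np.array([x,y,z])-p)
    cur=np.degrees(np.arctan2(R[1,1],R[0,1])); t=0
    if yaw is not None: t=-np.radians((yaw-cur+90)%180-90)
    print('pos',p.round(4),'yaw',cur.round(2),'F',s['ft_force'].round(1),'w',round(s['grip_width'],4),'t',s['time_s'],'| shift',d.round(4),'turn',round(t,4),'q6',s['q'][5].round(1))
E
python3 - <<'E'
from h import *
np.set_printoptions(precision=4,suppress=True)
im=load('top','a')
c=np.array([[58,130],[63,260],[728,228],[720,98]])/6+[262,95]-.4
W=onplane(im,c,.01); print(W, W.mean(0))
# rear (+x) saddle top edges and low ones
go(.4541,.0236,.24,-5.64)
E
```

```text
[[ 0.6777  0.1542  0.01  ]
 [ 0.6181  0.1508  0.01  ]
 [ 0.634  -0.146   0.01  ]
 [ 0.6939 -0.1431  0.01  ]] [0.6559 0.004  0.01  ]
pos [ 0.212  -0.5072  0.2308] yaw -67.32 F [0.2 0.  0.3] w 0.0857 t 0.1 | shift [ 0.428  -0.3964 -0.0086] turn -1.0766 q6 -12.3
```

Emit:
play_rows(targets="0.428 -0.396 -0.009 -1.077 0; 0.428 -0.396 -0.009 -1.077 0; 0.428 -0.396 -0.009 -1.077 0; 0.428 -0.396 -0.009 -1.077 0; 0.428 -0.396 -0.009 -1.077 0")

```text
time_s: 0.6
position: [0.3161, -0.2781, 0.235]
tool_rot: [[0.407, 0.913, -0.0], [0.913, -0.407, 0.0], [0.0, -0.0, -1.0]]
ft_force: [0.5, -0.7, -0.2]
grip_width: 0.0857
```

```bash
python3 -c "
from h import *
go(.4541,.0236,.24,-5.64)"
```

```text
pos [ 0.3161 -0.2781  0.235 ] yaw -24.03 F [ 0.5 -0.7 -0.2] w 0.0857 t 0.6 | shift [ 0.3317  0.0031 -0.0049] turn -0.321 q6 -33.5
```

Emit:
play_rows(targets="0.332 0.003 -0.005 -0.321 0; 0.332 0.003 -0.005 -0.321 0; 0.332 0.003 -0.005 -0.321 0; 0.332 0.003 -0.005 -0.321 0; 0.332 0.003 -0.005 -0.321 0")

```text
time_s: 1.1
position: [0.4213, -0.0512, 0.239]
tool_rot: [[0.104, 0.995, 0.0], [0.995, -0.104, -0.0], [-0.0, 0.0, -1.0]]
ft_force: [0.6, -1.3, -0.6]
grip_width: 0.0853
```

```bash
python3 -c "
from h import *
go(.4541,.0236,.18,-5.64)"
```

```text
pos [ 0.4213 -0.0512  0.239 ] yaw -5.97 F [ 0.6 -1.3 -0.6] w 0.0853 t 1.1 | shift [0.0778 0.0248 0.059 ] turn -0.0057 q6 -17.0
```

Emit:
play_rows(targets="0.078 0.025 0.059 -0.006 0; 0.078 0.025 0.059 -0.006 0; 0.078 0.025 0.059 -0.006 0; 0.078 0.025 0.059 -0.006 0; 0.078 0.025 0.059 -0.006 0")

```text
time_s: 1.6
position: [0.4541, 0.0209, 0.1806]
tool_rot: [[0.099, 0.995, 0.001], [0.995, -0.099, -0.0], [-0.0, 0.001, -1.0]]
ft_force: [-0.6, -0.7, 0.7]
grip_width: 0.0853
```

```bash
python3 -c "
from h import *
im=snap('top','b');im=snap('side','b')
a=im['pixels'][100:300,220:440]
cv2.imwrite('pics/crop3.png',cv2.cvtColor(cv2.resize(a,None,fx=3,fy=3),cv2.COLOR_RGB2BGR))
go(.4541,.0236,.112,-5.64)"
```

```text
pos [0.4541 0.0206 0.1808] yaw -5.72 F [-0.1 -0.3  1.4] w 0.0855 t 1.7 | shift [ 0.003  -0.0004  0.0688] turn -0.0014 q6 -6.7
```

View pics/crop3.png

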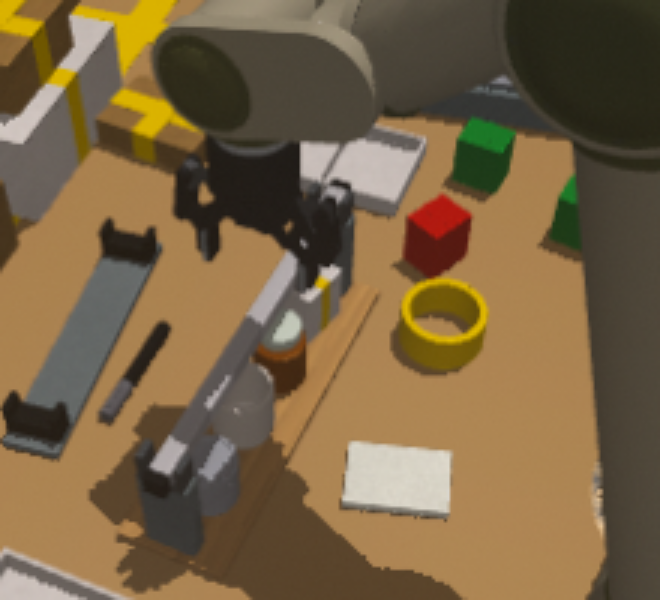

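The side view shows the open gripper straddling the bar from above, at crop (270,230). I'll descend and grip.

Emit:
play_rows(targets="0.003 0 0.025 -0.001 0; 0.003 0 0.05 -0.001 0; 0.003 0 0.069 -0.001 0; 0.003 0 0.069 -0.001 0; 0.003 0 0.069 -0.001 0")

```text
time_s: 2.2
position: [0.4547, 0.0239, 0.1118]
tool_rot: [[0.098, 0.995, 0.001], [0.995, -0.098, -0.0], [-0.0, 0.001, -1.0]]
ft_force: [0.1, -0.3, 0.2]
grip_width: 0.0852
```

Emit:
play_rows(targets="0 0 0 0 1; 0 0 0 0 1; 0 0 0 0 1; 0 0 0 0 1; 0 0 0 0 1", force=50)

```text
time_s: 2.7
position: [0.4545, 0.0247, 0.1114]
tool_rot: [[0.097, 0.995, 0.001], [0.995, -0.097, -0.0], [-0.0, 0.001, -1.0]]
ft_force: [0.9, 0.1, 2.8]
grip_width: 0.0193
```

Emit:
play_rows(targets="0 0 0 0 1; 0 0 0 0 1; 0 0 0 0 1; 0 0 0 0 1; 0 0 0 0 1")

```text
time_s: 3.2
position: [0.4545, 0.0246, 0.1114]
tool_rot: [[0.097, 0.995, 0.001], [0.995, -0.097, -0.0], [-0.0, 0.001, -1.0]]
ft_force: [-0.8, 0.6, 5.2]
grip_width: 0.0191
```

Emit:
play_rows(targets="0 0 -0.01 0 1; 0 0 -0.02 0 1; 0 0 -0.03 0 1; 0 0 -0.04 0 1; 0 0 -0.05 0 1", force=70)

```text
time_s: 3.7
position: [0.4543, 0.0247, 0.1619]
tool_rot: [[0.097, 0.995, 0.0], [0.995, -0.097, -0.0], [-0.0, 0.0, -1.0]]
ft_force: [-0.9, -0.0, -3.5]
grip_width: 0.0186
```

Emit:
play_rows(targets="0 0 -0.01 0 1; 0 0 -0.02 0 1; 0 0 -0.03 0 1; 0 0 -0.03 0 1; 0 0 -0.03 0 1")

```text
time_s: 4.2
position: [0.4542, 0.0247, 0.1909]
tool_rot: [[0.097, 0.995, -0.0], [0.995, -0.097, 0.0], [0.0, -0.0, -1.0]]
ft_force: [-1.1, -0.2, -2.8]
grip_width: 0.0189
```

Run:
```python
from h import *
np.set_printoptions(precision=4,suppress=True)
im=snap('side','c'); t=snap('top','c')
cv2.imwrite('pics/crop4.png',cv2.cvtColor(np.vstack([cv2.resize(im['pixels'][100:300,200:440],(576,480))[:,:],])[:, :],cv2.COLOR_RGB2BGR))
cv2.imwrite('pics/crop5.png',cv2.cvtColor(cv2.resize(t['pixels'][90:230,220:420],None,fx=4,fy=4),cv2.COLOR_RGB2BGR))
go(.6559,.004,.19,3.1)
```

```text
pos [0.454  0.0247 0.1905] yaw -5.56 F [-0.3 -0.2 -2.7] w 0.0192 t 4.3 | shift [-0.0011  0.203   0.0003] turn -0.1512 q6 -6.3
```

View pics/crop4.png

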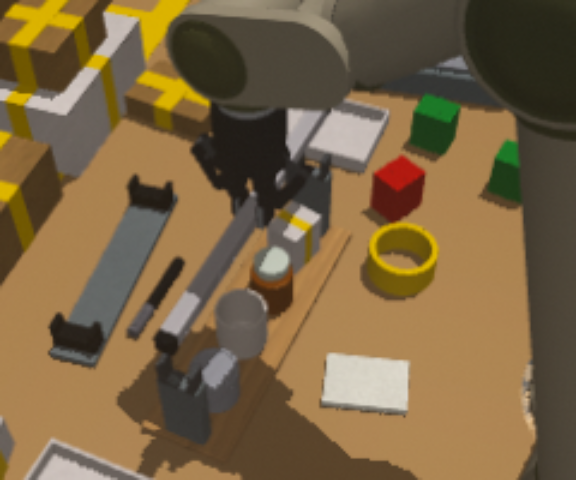

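View pics/crop5.png

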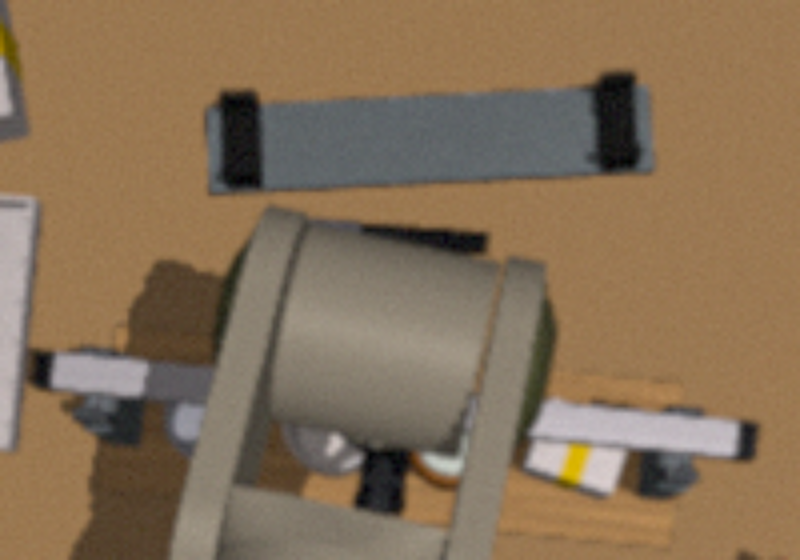

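The bar is clear of both brackets and level. I'll carry it over the cradle.

Emit:
play_rows(targets="0 0.03 0 -0.02 1; 0 0.06 0 -0.05 1; 0 0.09 0 -0.08 1; 0 0.12 0 -0.11 1; 0 0.15 0 -0.13 1")

```text
time_s: 4.8
position: [0.6045, 0.0101, 0.1901]
tool_rot: [[-0.034, 0.999, -0.002], [0.999, 0.034, 0.0], [0.0, -0.002, -1.0]]
ft_force: [-0.3, 0.3, -2.6]
grip_width: 0.0188
```

Emit:
play_rows(targets="0.006 0.02 0 -0.02 1; 0.006 0.04 0 -0.02 1; 0.006 0.053 0 -0.02 1; 0.006 0.053 0 -0.02 1; 0.006 0.053 0 -0.02 1")

```text
time_s: 5.3
position: [0.6558, 0.0179, 0.19]
tool_rot: [[-0.053, 0.999, -0.002], [0.999, 0.053, 0.0], [0.0, -0.002, -1.0]]
ft_force: [0.4, -0.4, -2.4]
grip_width: 0.0189
```

Run:
```python
from h import *
t=snap('top','d'); s=snap('side','d')
cv2.imwrite('pics/crop6.png',cv2.cvtColor(cv2.resize(t['pixels'][70:160,220:420],None,fx=4,fy=4),cv2.COLOR_RGB2BGR))
go(.6559,.004,.025,3.1)
hsv=cv2.cvtColor(t['pixels'],cv2.COLOR_RGB2HSV); P=cloud(t); Z=P[...,2]
m=(Z>.17)&(Z<.26)&(hsv[...,2]<75); v,u=np.mgrid[:400,:640]; m&=(v>90)&(v<150)&(u>200)&(u<450)
n,l,st,c=cv2.connectedComponentsWithStats(m.astype(np.uint8))
for i in range(1,n):
    if st[i,4]>10: print(st[i],c[i],onplane(t,c[i],.216))
```

```text
pos [0.6557 0.0179 0.1907] yaw 3.03 F [ 0.  -0.5 -3.1] w 0.019 t 5.4 | shift [-0.0139 -0.0004  0.1657] turn -0.0012 q6 -11.8
[405  94   6  10  38] [407.86842105  98.73684211] [[ 0.66228231 -0.17638961  0.216     ]]
[234 102   6  10  42] [235.73809524 106.69047619] [[0.64220363 0.20971083 0.216     ]]
[259 108  14   3  28] [265.32142857 109.03571429] [[0.63651043 0.14295269 0.216     ]]
```

View pics/crop6.png

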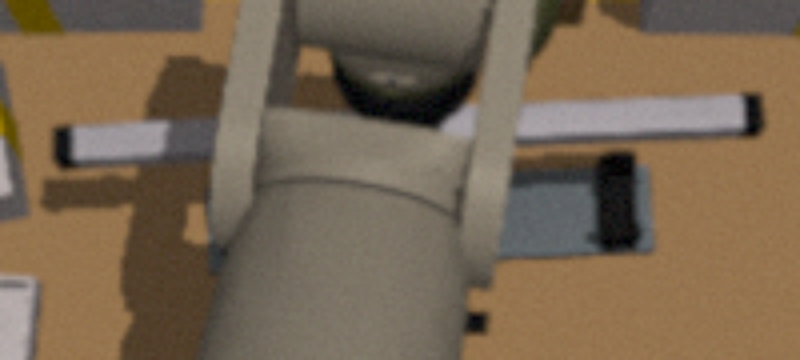

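Run:
```python
from h import *
np.set_printoptions(precision=3,suppress=True)
t=load('top','a'); P=cloud(t)
for q in [(330,70),(330,60),(330,40),(330,20),(225,70),(225,40),(430,70),(430,50),(455,105),(205,105),(300,10)]: print(q,P[q[1],q[0]])
d=load('top','d');D=cloud(d)
for q in [(330,72),(340,85),(325,60),(330,50),(345,98)]: print(q,D[q[1],q[0]])
```

```text
(330, 70) [ 0.795 -0.003  0.045]
(330, 60) [ 0.799 -0.002  0.102]
(330, 40) [ 0.854 -0.002  0.1  ]
(330, 20) [ 0.908 -0.002  0.103]
(225, 70) [0.789 0.273 0.062]
(225, 40) [0.843 0.261 0.128]
(430, 70) [ 0.79  -0.265  0.067]
(430, 50) [ 0.813 -0.249  0.139]
(455, 105) [ 0.705 -0.337  0.038]
(205, 105) [0.695 0.323 0.06 ]
(300, 10) [0.94  0.076 0.096]
(330, 72) [0.623 0.002 0.476]
(340, 85) [ 0.609 -0.016  0.453]
(325, 60) [0.64  0.01  0.485]
(330, 50) [0.656 0.002 0.49 ]
(345, 98) [ 0.572 -0.022  0.494]
```

View pics/d_side.png

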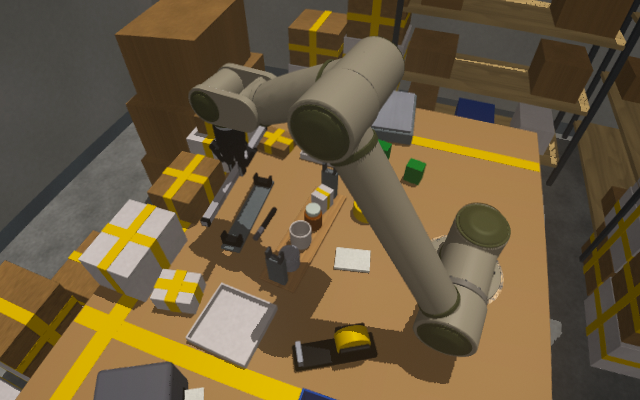

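The bar hangs over and beyond the cradle, and the boxes behind it start at x = 0.79, so the way down is clear. I'll lower it.

Emit:
play_rows(targets="-0.007 0 0.03 -0.001 1; -0.013 0 0.06 -0.001 1; -0.013 0 0.09 -0.001 1; -0.013 0 0.12 -0.001 1; -0.013 0 0.135 -0.001 1")

```text
time_s: 5.9
position: [0.6553, 0.005, 0.0535]
tool_rot: [[-0.054, 0.999, -0.004], [0.999, 0.054, 0.001], [0.001, -0.004, -1.0]]
ft_force: [-0.5, -0.5, -2.4]
grip_width: 0.0187
```

Emit:
play_rows(targets="0 0 0 0 1; 0 0 0 0 1")

```text
time_s: 6.1
position: [0.6572, 0.0049, 0.0569]
tool_rot: [[-0.054, 0.999, 0.001], [0.999, 0.054, -0.0], [-0.0, 0.001, -1.0]]
ft_force: [1.0, -0.4, -1.6]
grip_width: 0.0185
```

Run:
```python
from h import *
t=snap('top','e'); s=snap('side','e')
a=cv2.resize(t['pixels'][90:150,220:420],None,fx=4,fy=4);b=cv2.resize(s['pixels'][120:265,190:320],None,fx=2.3,fy=2.3)
c=np.zeros((a.shape[0]+b.shape[0],800,3),np.uint8);c[:240]=a;c[240:,:b.shape[1]]=b
cv2.imwrite('pics/crop7.png',cv2.cvtColor(c,cv2.COLOR_RGB2BGR))
go(.6559,.005,.0235,3.1)
```

```text
pos [0.6576 0.0048 0.0576] yaw 3.1 F [-0.6 -0.2 -2.2] w 0.0186 t 6.2 | shift [ 0.0003 -0.0018  0.0341] turn -0.0001 q6 -13.0
```

View pics/crop7.png

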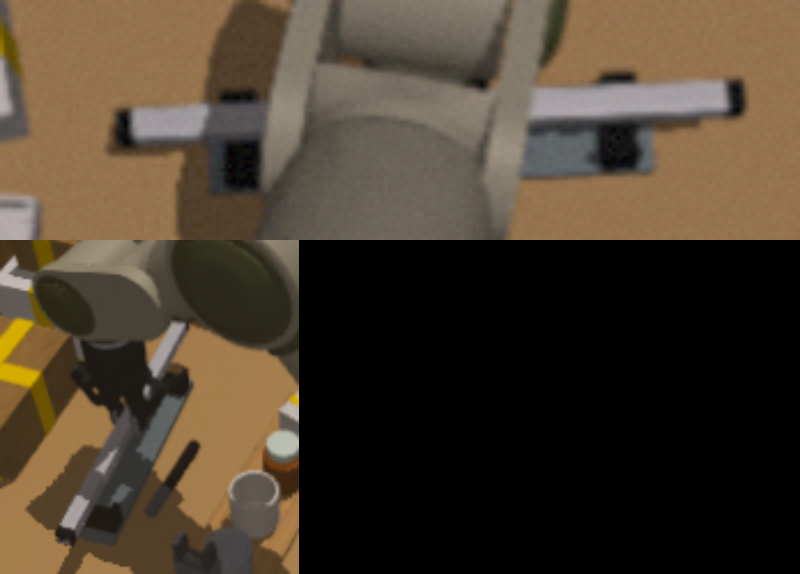

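Emit:
play_rows(targets="0 -0.001 0.01 0 1; 0 -0.001 0.02 0 1; 0 -0.001 0.028 0 1; 0 -0.001 0.032 0 1; 0 -0.001 0.033 0 1")

```text
time_s: 6.7
position: [0.6555, 0.0049, 0.0235]
tool_rot: [[-0.054, 0.999, -0.001], [0.999, 0.054, -0.0], [0.0, -0.001, -1.0]]
ft_force: [-7.8, 0.8, 12.5]
grip_width: 0.0191
```

Emit:
play_rows(targets="0 0 0 0 1; 0 0 0 0 1; 0 0 0 0 1")

```text
time_s: 7.0
position: [0.6555, 0.005, 0.0235]
tool_rot: [[-0.054, 0.999, -0.001], [0.999, 0.054, 0.0], [0.0, -0.001, -1.0]]
ft_force: [-4.6, -0.3, 5.0]
grip_width: 0.0186
```

Contact with the saddle floor, so I'll open partly and lift.

Emit:
play_rows(targets="0 0 0 0 0.6; 0 0 0 0 0.5; 0 0 0 0 0.5; 0 0 0 0 0.5; 0 0 0 0 0.5")

```text
time_s: 7.5
position: [0.6561, 0.0049, 0.0229]
tool_rot: [[-0.054, 0.999, 0.0], [0.999, 0.054, -0.0], [-0.0, 0.0, -1.0]]
ft_force: [-0.6, 0.5, -0.1]
grip_width: 0.0426
```

Emit:
play_rows(targets="0 0 -0.02 0 0.5; 0 0 -0.05 0 0.5; 0 0 -0.1 0 0.3; 0 0 -0.15 0 0; 0 0 -0.2 0 0")

```text
time_s: 8.0
position: [0.6557, 0.0049, 0.225]
tool_rot: [[-0.054, 0.999, 0.0], [0.999, 0.054, 0.0], [0.0, 0.0, -1.0]]
ft_force: [0.2, 0.5, -0.2]
grip_width: 0.0834
```

Run:
```python
from h import *
go(.4,-.30,.28,0)
```

```text
pos [0.6557 0.0049 0.225 ] yaw 3.09 F [ 0.2  0.5 -0.2] w 0.0834 t 8.0 | shift [-0.2907 -0.2718 -0.055 ] turn 0.054 q6 -13.0
```

Emit:
play_rows(targets="-0.29 -0.27 -0.055 0.05 0; -0.29 -0.27 -0.055 0.05 0; -0.29 -0.27 -0.055 0.05 0; -0.29 -0.27 -0.055 0.05 0; -0.29 -0.27 -0.055 0.05 0")

```text
time_s: 8.5
position: [0.4958, -0.1864, 0.2577]
tool_rot: [[-0.004, 1.0, 0.0], [1.0, 0.004, -0.0], [-0.0, 0.0, -1.0]]
ft_force: [0.5, -1.0, 1.1]
grip_width: 0.0854
```

Emit:
play_rows(targets="-0.12 -0.12 0 0 0; -0.12 -0.12 0 0 0; -0.12 -0.12 0 0 0; -0.12 -0.12 0 0 0; -0.12 -0.12 0 0 0")

```text
time_s: 9.0
position: [0.3763, -0.3074, 0.2574]
tool_rot: [[-0.0, 1.0, -0.0], [1.0, 0.0, -0.0], [-0.0, -0.0, -1.0]]
ft_force: [-0.4, 0.8, 0.1]
grip_width: 0.0852
```

Run:
```python
from h import *
np.set_printoptions(precision=4,suppress=True)
t=snap('top','f'); s=snap('side','f')
a=cv2.resize(t['pixels'][95:230,225:415],None,fx=4,fy=4)
cv2.imwrite('pics/crop8.png',cv2.cvtColor(a,cv2.COLOR_RGB2BGR))
go(.45,0,.2,0)
P=cloud(t);Z=P[...,2];v,u=np.mgrid[:400,:640]
hsv=cv2.cvtColor(t['pixels'],cv2.COLOR_RGB2HSV)
m=(Z>.038)&(v>95)&(v<150)&(u>235)&(u<415)&(hsv[...,2]>110)&(hsv[...,1]<60)
W=onplane(t,np.argwhere(m)[:,::-1],.05)[:,:2].astype(np.float32); print('bar',cv2.minAreaRect(W),Z[m].min(),np.median(Z[m]))
for nm,z,u0,u1 in (('tin',.064,256,288),('cup',.080,287,320),('jar',.090,320,347),('carton',.078,347,384)):
    m=(Z>z-.012)&(Z<z+.015)&(v>170)&(v<225)&(u>=u0)&(u<u1)
    m=cv2.morphologyEx(m.astype(np.uint8),cv2.MORPH_OPEN,np.ones((2,2)))
    uv=np.argwhere(m>0)[:,::-1]
    W=onplane(t,uv,z)[:,:2].astype(np.float32)
    c,r=cv2.minEnclosingCircle(W); print(nm,len(uv),'circ',c,r,'rect',cv2.minAreaRect(W),'z',np.median(Z[m>0]))
```

```text
pos [ 0.378  -0.3055  0.2574] yaw 0.19 F [ 0.8  0.4 -0.6] w 0.0856 t 9.1 | shift [0.3053 0.073  0.0575] turn 0.0033 q6 -53.1
bar ((0.6547883749008179, 0.003787904977798462), (0.02256636507809162, 0.3761516511440277), 3.2178993225097656) 0.03992599219610993 0.04931319614455987
tin 412 circ (0.4584767818450928, 0.1393927037715912) 0.029172049835324287 rect ((0.45787182450294495, 0.1398017406463623), (0.05577373877167702, 0.05519792437553406), 45.52183151245117) z 0.061545350500962215
cup 126 circ (0.4545826017856598, 0.06153620034456253) 0.031068911775946617 rect ((0.45530831813812256, 0.0608883872628212), (0.05985964462161064, 0.059636812657117844), 0.24453167617321014) z 0.07115779052292881
jar 241 circ (0.4427871108055115, -0.012776977382600307) 0.021814314648509026 rect ((0.4434594213962555, -0.013415176421403885), (0.04194154590368271, 0.03933721408247948), 0.21929042041301727) z 0.08851373913337235
carton 429 circ (0.43765711784362793, -0.1017969399690628) 0.0420539453625679 rect ((0.4372177720069885, -0.10386683791875839), (0.07779360562562943, 0.04664914309978485), 71.73347473144531) z 0.0768808234957099
```

View pics/crop8.png

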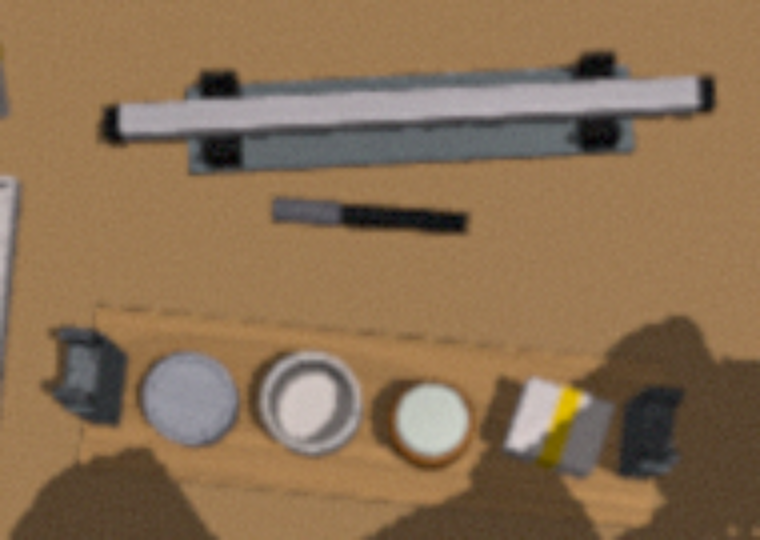

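The bar now lies in both saddles, from crop (105,123) to (712,93), centred at (0.655, 0.004) with its top at 49 mm. The brackets are at crop (90,375) and (650,430). Next I'll refine the carton and post positions.

Run:
```python
from h import *
np.set_printoptions(precision=4,suppress=True)
t=load('top','f'); P=cloud(t);Z=P[...,2];v,u=np.mgrid[:400,:640]
d=np.array([.0983,.9952]); n=np.array([.9952,-.0983]); c0=np.array([.4541,.0236])
S=((P[...,:2]-c0)@d); N=(P[...,:2]-c0)@n
for sg in(1,-1):
    m=(Z>.10)&(Z<.155)&(abs(N)<.04)&(S*sg>.14)&(S*sg<.21)
    print('bracket s',S[m].min(),S[m].max(),'n',N[m].min(),N[m].max(),m.sum())
c=np.array([[535,377],[612,400],[580,475],[505,445]])/4+[225,95]-.4
W=onplane(t,c,.078); print(W,W.mean(0),'s,n',(W.mean(0)[:2]-c0)@d,(W.mean(0)[:2]-c0)@n)
m=(Z>.066)&(Z<.088)&(S<-.085)&(S>-.150)&(abs(N)<.05)
m=m&(u<378); uv=np.argwhere(m)[:,::-1]; w=onplane(t,uv,.078)[:,:2].astype(np.float32); print(cv2.minAreaRect(w), m.sum())
for k in cv2.boxPoints(cv2.minAreaRect(w)): print(proj(t,[*k,.078]))
for q in [(87,110),(125,150),(87,150),(130,140),(110,177),(135,155)]: print(q,P[q[1],q[0]])
a=t['pixels'][180:222,340:400]; cv2.imwrite('pics/crop9.png',cv2.cvtColor(cv2.resize(a,None,fx=10,fy=10,interpolation=cv2.INTER_CUBIC),cv2.COLOR_RGB2BGR))
```

```text
bracket s 0.16819398651239034 0.1890653404842176 n -0.02480079505194529 0.02436917923091443 221
bracket s -0.17913995815548955 -0.15982452318831444 n -0.024317180510408633 0.024299094389939296 192
[[ 0.4739 -0.0743  0.078 ]
 [ 0.4597 -0.1222  0.078 ]
 [ 0.4129 -0.1021  0.078 ]
 [ 0.4314 -0.0555  0.078 ]] [ 0.4445 -0.0885  0.078 ] s,n -0.11253018643720952 0.0014328402231693386
((0.44312477111816406, -0.09101742506027222), (0.055910006165504456, 0.04666225239634514), 71.73157501220703) 419
[[372.8915 213.6315]]
[[378.6604 195.886 ]]
[[357.3585 188.7901]]
[[351.5125 206.5042]]
(87, 110) [0.6632 0.6031 0.1382]
(125, 150) [0.5719 0.5217 0.0826]
(87, 150) [0.5609 0.5938 0.1413]
(130, 140) [0.6098 0.533  0.0304]
(110, 177) [0.5075 0.5768 0.0451]
(135, 155) [0.5699 0.5192 0.0246]
```

View pics/crop9.png

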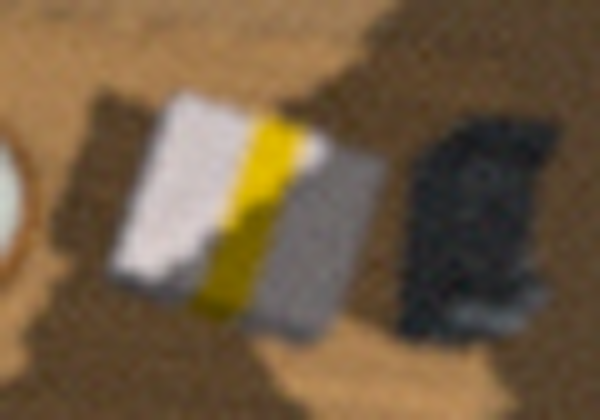

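The carton is confirmed as a 56 x 47 mm white block with yellow tape at px (365,201). Its centre is (0.443, -0.091) and its yaw -18°. I'll take the cup first.

```bash
python3 -c "
from h import *
go(.4546,.0615,.2,-5.6)"
```

```text
pos [ 0.378  -0.3055  0.2574] yaw 0.19 F [ 0.8  0.4 -0.6] w 0.0856 t 9.1 | shift [0.3668 0.0778 0.0575] turn 0.101 q6 -53.1
```

Emit:
play_rows(targets="0.367 0.078 0.057 0.1 0; 0.367 0.078 0.057 0.1 0; 0.367 0.078 0.057 0.1 0; 0.367 0.078 0.057 0.1 0; 0.367 0.078 0.057 0.1 0")

```text
time_s: 9.6
position: [0.4286, -0.0604, 0.2197]
tool_rot: [[0.094, 0.996, 0.001], [0.996, -0.094, -0.0], [0.0, 0.001, -1.0]]
ft_force: [1.6, -0.8, -0.0]
grip_width: 0.0854
```

```bash
python3 -c "
from h import *
go(.4546,.0615,.14,-5.6)"
```

```text
pos [ 0.4286 -0.0604  0.2197] yaw -5.4 F [ 1.6 -0.8 -0. ] w 0.0854 t 9.6 | shift [0.1238 0.0144 0.0797] turn 0.0036 q6 -18.4
```

Emit:
play_rows(targets="0.124 0.014 0.08 0.003 0; 0.124 0.014 0.08 0.003 0; 0.124 0.014 0.08 0.003 0; 0.124 0.014 0.08 0.003 0; 0.124 0.014 0.08 0.003 0")

```text
time_s: 10.1
position: [0.4539, 0.0601, 0.1396]
tool_rot: [[0.095, 0.995, -0.001], [0.995, -0.095, 0.0], [-0.0, -0.001, -1.0]]
ft_force: [-0.6, 0.1, -0.3]
grip_width: 0.0853
```

```bash
python3 -c "
from h import *
go(.4546,.0615,.038,-5.6)"
```

```text
pos [0.4539 0.0601 0.1396] yaw -5.44 F [-0.6  0.1 -0.3] w 0.0853 t 10.1 | shift [0.0015 0.0006 0.1016] turn 0.0028 q6 -1.9
```

Emit:
play_rows(targets="0.001 0 0.03 0.003 0; 0.001 0 0.06 0.003 0; 0.001 0 0.085 0.003 0; 0.001 0 0.101 0.003 0; 0.001 0 0.101 0.003 0")

```text
time_s: 10.6
position: [0.4538, 0.0587, 0.0381]
tool_rot: [[0.103, 0.995, -0.002], [0.995, -0.103, 0.0], [-0.0, -0.002, -1.0]]
ft_force: [-0.1, -0.8, 0.8]
grip_width: 0.0853
```

Emit:
play_rows(targets="0 0 0 0 1; 0 0 0 0 1; 0 0 0 0 1; 0 0 0 0 1; 0 0 0 0 1", force=30)

```text
time_s: 11.1
position: [0.4554, 0.0589, 0.0405]
tool_rot: [[0.102, 0.995, 0.004], [0.995, -0.102, -0.001], [-0.0, 0.004, -1.0]]
ft_force: [-0.1, -1.6, 6.0]
grip_width: 0.0618
```

Emit:
play_rows(targets="0 0 0 0 1; 0 0 0 0 1; 0 0 -0.005 0 1; 0 0 -0.015 0 1; 0 0 -0.03 0 1")

```text
time_s: 11.6
position: [0.4538, 0.0594, 0.0696]
tool_rot: [[0.102, 0.995, -0.001], [0.995, -0.102, 0.0], [0.0, -0.001, -1.0]]
ft_force: [0.7, -0.2, -1.0]
grip_width: 0.0617
```

```bash
python3 -c "
from h import *
go(.5428,-.3492,.22,-93.2)
s=snap('side','g');cv2.imwrite('pics/crop10.png',cv2.cvtColor(cv2.resize(s['pixels'][130:290,220:380],None,fx=3,fy=3),cv2.COLOR_RGB2BGR))"
```

```text
pos [0.4538 0.0594 0.0696] yaw -5.85 F [ 0.7 -0.2 -1. ] w 0.0617 t 11.6 | shift [-0.3974  0.13   -0.1505] turn 1.5246 q6 -1.6
```

View pics/crop10.png

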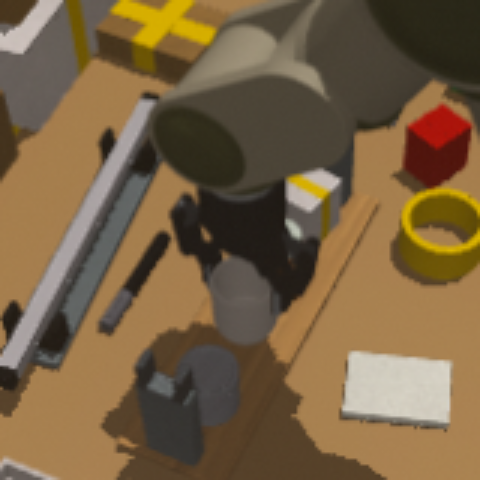

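The cup is held upright at crop (240,290), width 61.8 mm. I'll lift it and carry it to the far cell of the long tray.

Emit:
play_rows(targets="0 0 -0.03 0 1; 0 0 -0.06 0 1; 0 0 -0.1 0 1; 0 0 -0.14 0 1; 0 0 -0.155 0 1")

```text
time_s: 12.15
position: [0.4549, 0.0594, 0.2279]
tool_rot: [[0.102, 0.995, 0.006], [0.995, -0.102, -0.001], [-0.0, 0.007, -1.0]]
ft_force: [-0.2, 0.4, -2.0]
grip_width: 0.0617
```

Emit:
play_rows(targets="-0.03 0.01 0 0.1 1; -0.07 0.02 0 0.2 1; -0.11 0.035 0 0.34 1; -0.15 0.05 0 0.49 1; -0.19 0.06 0 0.63 1")

```text
time_s: 12.65
position: [0.4946, -0.1374, 0.2242]
tool_rot: [[0.673, 0.74, 0.001], [0.74, -0.673, -0.0], [0.0, 0.0, -1.0]]
ft_force: [0.9, 0.5, -1.4]
grip_width: 0.0616
```

```bash
python3 -c "
from h import *
go(.5428,-.3492,.22,-93.2)"
```

```text
pos [ 0.4946 -0.1374  0.2242] yaw -42.28 F [ 0.9  0.5 -1.4] w 0.0616 t 12.65 | shift [-0.1242  0.1781  0.0042] turn 0.8886 q6 13.5
```

Emit:
play_rows(targets="-0.025 0.036 0 0.14 1; -0.05 0.072 0 0.28 1; -0.075 0.108 0 0.42 1; -0.1 0.143 0 0.56 1; -0.124 0.178 0.004 0.7 1")

```text
time_s: 13.15
position: [0.544, -0.3488, 0.2206]
tool_rot: [[0.991, 0.132, 0.001], [0.132, -0.991, -0.001], [0.001, 0.001, -1.0]]
ft_force: [1.6, 0.4, -0.8]
grip_width: 0.0617
```

```bash
python3 -c "
from h import *
go(.5428,-.3492,.12,-93.2)"
```

```text
pos [ 0.544  -0.3488  0.2206] yaw -82.39 F [ 1.6  0.4 -0.8] w 0.0617 t 13.15 | shift [-0.0014  0.0002  0.1006] turn 0.1887 q6 39.3
```

Emit:
play_rows(targets="-0.001 0 0.03 0.1 1; -0.001 0 0.06 0.19 1; -0.001 0 0.09 0.19 1; -0.001 0 0.115 0.19 1; -0.001 0 0.13 0.19 1")

```text
time_s: 13.65
position: [0.5422, -0.3464, 0.0878]
tool_rot: [[0.999, -0.051, -0.002], [-0.051, -0.999, 0.002], [-0.002, -0.002, -1.0]]
ft_force: [-0.7, -0.1, -0.7]
grip_width: 0.0614
```

```bash
python3 -c "
from h import *
s=snap('side','h');t=snap('top','h')
go(.5428,-.3492,.0325,-93.2)
a=cv2.resize(s['pixels'][80:230,260:420],None,fx=3,fy=3);b=cv2.resize(t['pixels'][130:240,420:500],(327,450))
cv2.imwrite('pics/crop11.png',cv2.cvtColor(np.hstack([a,b])[:, :800],cv2.COLOR_RGB2BGR))"
```

```text
pos [ 0.5421 -0.3463  0.0878] yaw -92.93 F [-0.3  0.2 -1.4] w 0.0609 t 13.75 | shift [0.0011 0.003  0.0553] turn 0.0046 q6 49.8
```

View pics/crop11.png

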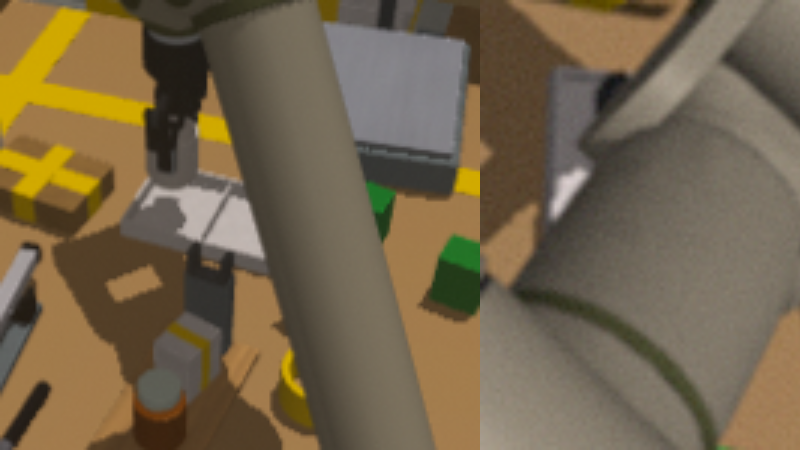

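The cup hangs over the far cell at crop (170,160). I'll lower and release it.

Emit:
play_rows(targets="0.001 0.003 0.02 0.005 1; 0.001 0.003 0.038 0.005 1; 0.001 0.003 0.048 0.005 1; 0.001 0.003 0.053 0.005 1; 0.001 0.003 0.055 0.005 1")

```text
time_s: 14.25
position: [0.5441, -0.3503, 0.0353]
tool_rot: [[0.998, -0.056, 0.001], [-0.056, -0.998, -0.0], [0.001, 0.0, -1.0]]
ft_force: [0.4, 0.4, -1.1]
grip_width: 0.0614
```

Emit:
play_rows(targets="0 0 0 0 1; 0 0 0 0 1; 0 0 0 0 1")

```text
time_s: 14.55
position: [0.5441, -0.3503, 0.0354]
tool_rot: [[0.998, -0.056, 0.001], [-0.056, -0.998, -0.001], [0.001, 0.001, -1.0]]
ft_force: [-0.0, -0.3, -0.9]
grip_width: 0.0613
```

Emit:
play_rows(targets="0 0 0.001 0 1; 0 0 0.002 0 1; 0 0 0.003 0 1; 0 0 0.003 0 1")

```text
time_s: 14.95
position: [0.544, -0.3502, 0.0326]
tool_rot: [[0.998, -0.056, 0.0], [-0.056, -0.998, -0.0], [0.0, 0.0, -1.0]]
ft_force: [-1.8, 2.5, 4.5]
grip_width: 0.0614
```

Contact. Release.

Emit:
play_rows(targets="0 0 0 0 0.15; 0 0 0 0 0.1; 0 0 0 0 0.08; 0 0 0 0 0.08; 0 0 0 0 0.08")

```text
time_s: 15.45
position: [0.5439, -0.3502, 0.0317]
tool_rot: [[0.998, -0.056, -0.0], [-0.056, -0.998, 0.0], [-0.0, -0.0, -1.0]]
ft_force: [0.2, -0.9, 0.1]
grip_width: 0.0785
```

Emit:
play_rows(targets="0 0 -0.02 0 0.08; 0 0 -0.05 0 0; 0 0 -0.1 0 0; 0 0 -0.15 0 0; 0 0 -0.19 0 0")

```text
time_s: 15.95
position: [0.544, -0.3502, 0.225]
tool_rot: [[0.998, -0.056, 0.002], [-0.056, -0.998, -0.002], [0.002, 0.002, -1.0]]
ft_force: [1.3, -0.4, -0.1]
grip_width: 0.0854
```

```bash
python3 -c "
from h import *
go(.4585,.1394,.22,-5.6)"
```

```text
pos [ 0.544  -0.3502  0.225 ] yaw -93.22 F [ 1.3 -0.4 -0.1] w 0.0854 t 15.95 | shift [-0.1128 -0.484   0.004 ] turn -1.5292 q6 50.0
```

Emit:
play_rows(targets="-0.113 -0.484 0.004 -1.53 0; -0.113 -0.484 0.004 -1.53 0; -0.113 -0.484 0.004 -1.53 0; -0.113 -0.484 0.004 -1.53 0; -0.113 -0.484 0.004 -1.53 0")

```text
time_s: 16.45
position: [0.5, -0.1021, 0.2199]
tool_rot: [[0.765, 0.644, 0.0], [0.644, -0.765, -0.0], [0.0, 0.0, -1.0]]
ft_force: [1.6, -0.5, -0.8]
grip_width: 0.0855
```

```bash
python3 -c "
from h import *
go(.4585,.1394,.22,-5.6)
t=snap('top','i');cv2.imwrite('pics/crop12.png',cv2.cvtColor(cv2.resize(t['pixels'][120:240,400:520],None,fx=4,fy=4),cv2.COLOR_RGB2BGR))"
```

```text
pos [ 0.5    -0.1021  0.2199] yaw -49.92 F [ 1.6 -0.5 -0.8] w 0.0855 t 16.45 | shift [ 1.237e-01 -2.115e-01 -2.000e-04] turn -0.7735 q6 25.1
```

View pics/crop12.png

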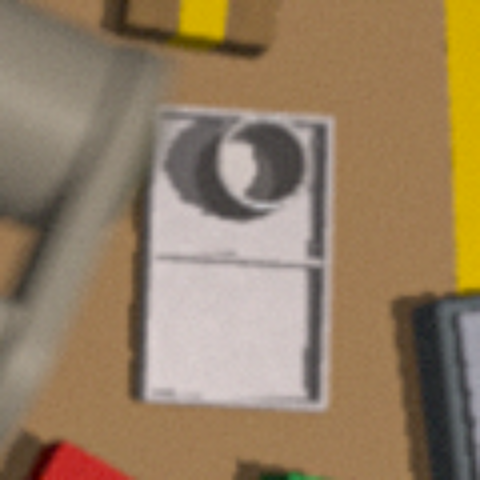

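The cup stands upright in the far cell, with its rim at crop (262,163) clear of the walls. Next I'll take the tin.

Emit:
play_rows(targets="0.124 -0.212 0 -0.774 0; 0.124 -0.212 0 -0.774 0; 0.124 -0.212 0 -0.774 0; 0.124 -0.212 0 -0.774 0; 0.124 -0.212 0 -0.774 0")

```text
time_s: 17.0
position: [0.4598, 0.1404, 0.22]
tool_rot: [[0.121, 0.993, 0.0], [0.993, -0.121, 0.0], [0.0, 0.0, -1.0]]
ft_force: [1.1, -0.5, -0.1]
grip_width: 0.0853
```

```bash
python3 -c "
from h import *
go(.4585,.1394,.12,-5.6)"
```

```text
pos [0.4598 0.1404 0.22  ] yaw -6.92 F [ 1.1 -0.5 -0.1] w 0.0853 t 17.0 | shift [-0.0012 -0.0012  0.1   ] turn -0.0231 q6 9.8
```

Emit:
play_rows(targets="-0.001 -0.001 0.04 -0.01 0; -0.001 -0.001 0.08 -0.02 0; -0.001 -0.001 0.1 -0.02 0; -0.001 -0.001 0.1 -0.02 0; -0.001 -0.001 0.1 -0.02 0")

```text
time_s: 17.5
position: [0.4599, 0.1375, 0.1205]
tool_rot: [[0.107, 0.994, 0.001], [0.994, -0.107, 0.0], [0.0, 0.001, -1.0]]
ft_force: [0.1, 0.1, -0.1]
grip_width: 0.0852
```

```bash
python3 -c "
from h import *
go(.4585,.1394,.035,-5.6)"
```

```text
pos [0.4599 0.1375 0.1205] yaw -6.14 F [ 0.1  0.1 -0.1] w 0.0852 t 17.5 | shift [ 0.0017 -0.0017  0.0855] turn -0.0095 q6 8.6
```

Emit:
play_rows(targets="0.002 -0.001 0.02 -0.009 0; 0.002 -0.001 0.04 -0.009 0; 0.002 -0.001 0.06 -0.009 0; 0.002 -0.001 0.078 -0.009 0; 0.002 -0.001 0.085 -0.009 0")

```text
time_s: 18.0
position: [0.4592, 0.1395, 0.0349]
tool_rot: [[0.098, 0.995, 0.001], [0.995, -0.098, 0.0], [0.0, 0.001, -1.0]]
ft_force: [-0.2, 0.2, 0.3]
grip_width: 0.0853
```

Emit:
play_rows(targets="0 0 0 0 1; 0 0 0 0 1; 0 0 0 0 1; 0 0 0 0 1; 0 0 0 0 1", force=40)

```text
time_s: 18.5
position: [0.4597, 0.1396, 0.0364]
tool_rot: [[0.098, 0.995, 0.003], [0.995, -0.098, 0.0], [0.0, 0.003, -1.0]]
ft_force: [0.9, 0.1, 5.9]
grip_width: 0.0559
```

Emit:
play_rows(targets="0 0 0 0 1; 0 0 0 0 1; 0 0 0 0 1")

```text
time_s: 18.8
position: [0.4597, 0.1396, 0.0364]
tool_rot: [[0.098, 0.995, 0.003], [0.995, -0.098, 0.0], [0.0, 0.003, -1.0]]
ft_force: [0.1, -0.6, 6.3]
grip_width: 0.0561
```

Emit:
play_rows(targets="0 0 -0.01 0 1; 0 0 -0.02 0 1; 0 0 -0.03 0 1; 0 0 -0.04 0 1; 0 0 -0.05 0 1")

```text
time_s: 19.3
position: [0.4587, 0.1396, 0.0859]
tool_rot: [[0.098, 0.995, 0.0], [0.995, -0.098, 0.0], [0.0, 0.0, -1.0]]
ft_force: [0.3, -0.1, -1.7]
grip_width: 0.0557
```

```bash
python3 -c "
from h import *
go(.4470,-.3438,.23,-93.2)
s=snap('side','j');cv2.imwrite('pics/crop13.png',cv2.cvtColor(cv2.resize(s['pixels'][130:290,200:360],None,fx=3,fy=3),cv2.COLOR_RGB2BGR))"
```

```text
pos [0.4587 0.1396 0.0859] yaw -5.61 F [ 0.3 -0.1 -1.7] w 0.0557 t 19.3 | shift [-0.4823  0.0357 -0.1442] turn 1.5287 q6 8.4
```

View pics/crop13.png

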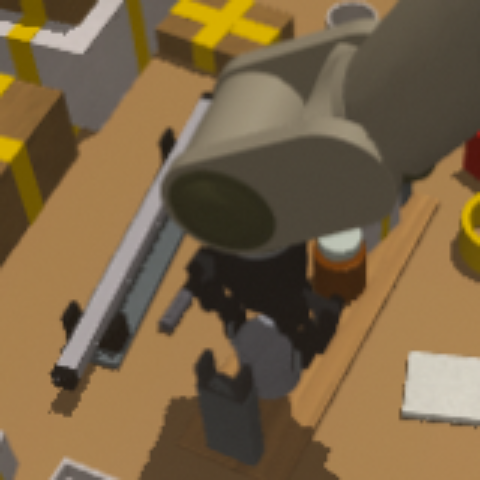

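The tin is held upright at crop (265,350), width 56 mm. I'll lift it and carry it to the near cell.

Emit:
play_rows(targets="0 0 -0.04 0 1; 0 0 -0.08 0 1; 0 0 -0.11 0 1; 0 0 -0.135 0 1; 0 0 -0.145 0 1")

```text
time_s: 19.85
position: [0.4591, 0.1397, 0.232]
tool_rot: [[0.098, 0.995, 0.004], [0.995, -0.098, 0.0], [0.001, 0.004, -1.0]]
ft_force: [0.0, -0.7, -1.4]
grip_width: 0.0556
```

Emit:
play_rows(targets="-0.03 0.002 0 0.1 1; -0.07 0.005 0 0.24 1; -0.11 0.01 0 0.38 1; -0.15 0.015 0 0.52 1; -0.19 0.02 0 0.66 1")

```text
time_s: 20.35
position: [0.4594, -0.0529, 0.2289]
tool_rot: [[0.692, 0.722, -0.001], [0.722, -0.692, 0.001], [-0.001, -0.001, -1.0]]
ft_force: [0.5, -0.1, -1.6]
grip_width: 0.0559
```

```bash
python3 -c "
from h import *
go(.4470,-.3438,.23,-93.2)"
```

```text
pos [ 0.4594 -0.0529  0.2289] yaw -43.75 F [ 0.5 -0.1 -1.6] w 0.0559 t 20.35 | shift [-0.2187  0.1922 -0.0012] turn 0.863 q6 22.5
```

Emit:
play_rows(targets="-0.033 0.029 0 0.14 1; -0.066 0.058 0 0.28 1; -0.1 0.087 0 0.42 1; -0.133 0.116 0 0.56 1; -0.165 0.145 0 0.7 1")

```text
time_s: 20.85
position: [0.4511, -0.2726, 0.2288]
tool_rot: [[0.994, 0.106, -0.001], [0.106, -0.994, 0.001], [-0.001, -0.001, -1.0]]
ft_force: [-0.2, 0.1, -1.2]
grip_width: 0.0556
```

```bash
python3 -c "
from h import *
go(.4470,-.3438,.23,-93.2)"
```

```text
pos [ 0.4511 -0.2726  0.2288] yaw -83.89 F [-0.2  0.1 -1.2] w 0.0556 t 20.85 | shift [-0.0117  0.0703 -0.0013] turn 0.1625 q6 39.9
```

Emit:
play_rows(targets="-0.006 0.03 0 0.1 1; -0.012 0.06 0 0.163 1; -0.012 0.07 0.03 0.163 1; -0.012 0.07 0.07 0.163 1; -0.012 0.07 0.1 0.163 1")

```text
time_s: 21.35
position: [0.4468, -0.3414, 0.1266]
tool_rot: [[0.999, -0.051, -0.002], [-0.051, -0.999, 0.003], [-0.002, -0.003, -1.0]]
ft_force: [-0.1, 1.1, -1.4]
grip_width: 0.0554
```

Emit:
play_rows(targets="0 0 0.02 0 1; 0 0 0.04 0 1; 0 0 0.04 0 1")

```text
time_s: 21.65
position: [0.4465, -0.3405, 0.0865]
tool_rot: [[0.999, -0.05, -0.004], [-0.05, -0.999, 0.005], [-0.005, -0.005, -1.0]]
ft_force: [0.2, -0.2, -0.5]
grip_width: 0.0557
```

```bash
python3 -c "
from h import *
s=snap('side','k');t=snap('top','k')
go(.4470,-.3438,.028,-93.2)
a=cv2.resize(s['pixels'][80:230,260:420],None,fx=3,fy=3);b=cv2.resize(t['pixels'][130:240,420:500],(327,450))
cv2.imwrite('pics/crop14.png',cv2.cvtColor(np.hstack([a,b])[:, :800],cv2.COLOR_RGB2BGR))"
```

```text
pos [ 0.4477 -0.3418  0.0896] yaw -92.88 F [ 0.9  0.2 -1.1] w 0.0559 t 21.75 | shift [-0.0006  0.0021  0.0616] turn 0.0056 q6 43.5
```

View pics/crop14.png

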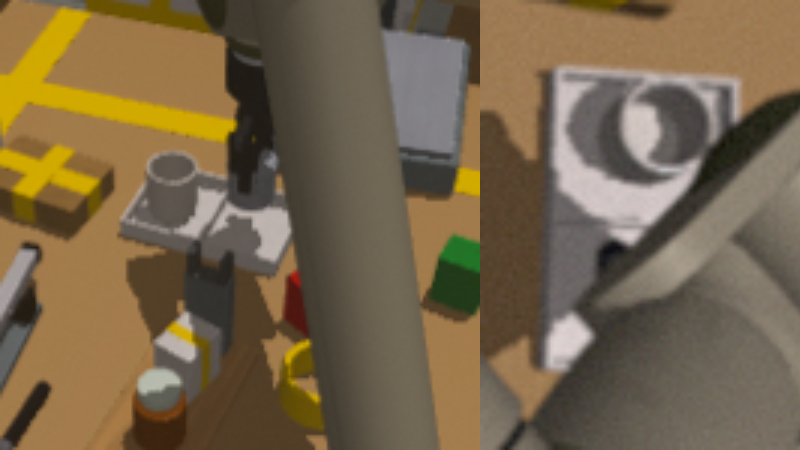

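The tin is over the near cell, and the cup stands upright in the far one. I'll lower the tin.

Emit:
play_rows(targets="0 0.002 0.02 0.005 1; 0 0.002 0.04 0.005 1; 0 0.002 0.05 0.005 1; 0 0.002 0.057 0.005 1; 0 0.002 0.06 0.005 1")

```text
time_s: 22.25
position: [0.4479, -0.344, 0.0299]
tool_rot: [[0.998, -0.055, 0.0], [-0.055, -0.998, -0.0], [0.0, 0.0, -1.0]]
ft_force: [0.3, -0.9, -0.4]
grip_width: 0.0557
```

Emit:
play_rows(targets="0 0 0 0 1; 0 0 0.001 0 1; 0 0 0.001 0 1")

```text
time_s: 22.55
position: [0.4479, -0.344, 0.0292]
tool_rot: [[0.998, -0.055, 0.001], [-0.055, -0.998, -0.001], [0.001, 0.001, -1.0]]
ft_force: [-0.4, -0.3, -0.4]
grip_width: 0.0558
```

Emit:
play_rows(targets="0 0 0.001 0 1; 0 0 0.002 0 1; 0 0 0.002 0 1")

```text
time_s: 22.85
position: [0.4479, -0.344, 0.0284]
tool_rot: [[0.998, -0.055, 0.001], [-0.055, -0.998, -0.001], [0.001, 0.001, -1.0]]
ft_force: [-3.8, 4.0, 12.2]
grip_width: 0.0559
```

Contact. Release and lift.

Emit:
play_rows(targets="0 0 0 0 0.25; 0 0 0 0 0.15; 0 0 0 0 0.12; 0 0 0 0 0.12; 0 0 0 0 0.12")

```text
time_s: 23.35
position: [0.4477, -0.3439, 0.0266]
tool_rot: [[0.998, -0.055, -0.0], [-0.055, -0.998, 0.0], [-0.0, -0.0, -1.0]]
ft_force: [0.4, -0.0, -0.2]
grip_width: 0.0751
```

Emit:
play_rows(targets="0 0 -0.02 0 0.12; 0 0 -0.05 0 0.12; 0 0 -0.1 0 0; 0 0 -0.15 0 0; 0 0 -0.19 0 0")

```text
time_s: 23.85
position: [0.4477, -0.3439, 0.2198]
tool_rot: [[0.998, -0.055, 0.001], [-0.055, -0.998, -0.002], [0.002, 0.002, -1.0]]
ft_force: [1.1, -0.7, -0.2]
grip_width: 0.0852
```

```bash
python3 -c "
from h import *
go(.4428,-.0128,.22,-5.6)"
```

```text
pos [ 0.4477 -0.3439  0.2198] yaw -93.16 F [ 1.1 -0.7 -0.2] w 0.0852 t 23.85 | shift [-0.0232 -0.3303 -0.0008] turn -1.5282 q6 43.6
```

Emit:
play_rows(targets="-0.023 -0.33 0 -1.528 0; -0.023 -0.33 0 -1.528 0; -0.023 -0.33 0 -1.528 0; -0.023 -0.33 0 -1.528 0; -0.023 -0.33 0 -1.528 0")

```text
time_s: 24.35
position: [0.4436, -0.092, 0.2168]
tool_rot: [[0.765, 0.645, 0.0], [0.645, -0.765, 0.0], [0.0, 0.0, -1.0]]
ft_force: [1.6, 1.0, 0.6]
grip_width: 0.0854
```

```bash
python3 -c "
from h import *
go(.4428,-.0128,.22,-5.6)"
```

```text
pos [ 0.4436 -0.092   0.2168] yaw -49.87 F [1.6 1.  0.6] w 0.0854 t 24.35 | shift [ 0.0504 -0.0611 -0.0032] turn -0.7726 q6 23.1
```

Emit:
play_rows(targets="0.05 -0.061 -0.003 -0.773 0; 0.05 -0.061 -0.003 -0.773 0; 0.05 -0.061 -0.003 -0.773 0; 0.05 -0.061 -0.003 -0.773 0; 0.05 -0.061 -0.003 -0.773 0")

```text
time_s: 24.85
position: [0.4433, -0.0146, 0.2198]
tool_rot: [[0.119, 0.993, -0.0], [0.993, -0.119, -0.0], [-0.0, -0.0, -1.0]]
ft_force: [-0.3, -0.1, 0.2]
grip_width: 0.0854
```

```bash
python3 -c "
from h import *
go(.4428,-.0128,.13,-5.6)
np.set_printoptions(precision=4,suppress=True)
t=snap('top','l');s=snap('side','l')
a=cv2.resize(s['pixels'][60:260,200:440],None,fx=2,fy=2);b=cv2.resize(t['pixels'][130:240,420:500],(291,400))
cv2.imwrite('pics/crop15.png',cv2.cvtColor(np.hstack([a,b]),cv2.COLOR_RGB2BGR))"
```

```text
pos [ 0.4433 -0.0146  0.2198] yaw -6.82 F [-0.3 -0.1  0.2] w 0.0854 t 24.85 | shift [ 0.0017 -0.0008  0.0898] turn -0.0213 q6 -10.4
```

View pics/crop15.png

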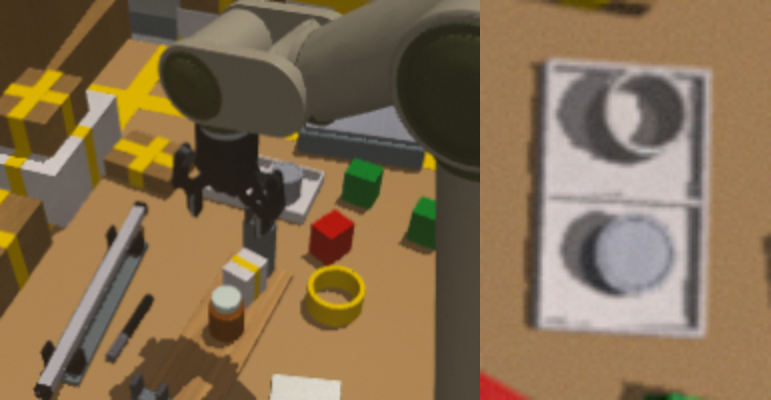

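The cup and tin each stand upright in their own cell, at crop (648,113) and (633,254). Next I'll take the jar.

Emit:
play_rows(targets="0.001 -0.001 0.03 -0.01 0; 0.001 -0.001 0.06 -0.02 0; 0.001 -0.001 0.09 -0.02 0; 0.001 -0.001 0.09 -0.02 0; 0.001 -0.001 0.09 -0.02 0")

```text
time_s: 25.45
position: [0.4429, -0.014, 0.1304]
tool_rot: [[0.108, 0.994, -0.0], [0.994, -0.108, 0.0], [0.0, -0.0, -1.0]]
ft_force: [0.0, 0.5, 0.6]
grip_width: 0.0852
```

```bash
python3 -c "
from h import *
go(.4428,-.0128,.033,-5.6)"
```

```text
pos [ 0.4429 -0.014   0.1304] yaw -6.22 F [0.  0.5 0.6] w 0.0852 t 25.45 | shift [ 0.0012 -0.0002  0.0974] turn -0.0108 q6 -11.0
```

Emit:
play_rows(targets="0.001 0 0.025 -0.01 0; 0.001 0 0.05 -0.01 0; 0.001 0 0.075 -0.01 0; 0.001 0 0.09 -0.01 0; 0.001 0 0.097 -0.01 0")

```text
time_s: 25.95
position: [0.4434, -0.0131, 0.0331]
tool_rot: [[0.097, 0.995, 0.001], [0.995, -0.097, -0.0], [-0.0, 0.001, -1.0]]
ft_force: [-0.1, 0.7, -0.2]
grip_width: 0.0855
```

Emit:
play_rows(targets="0 0 0 0 1; 0 0 0 0 1; 0 0 0 0 1; 0 0 0 0 1; 0 0 0 0 1", force=35)

```text
time_s: 26.45
position: [0.444, -0.0133, 0.0343]
tool_rot: [[0.096, 0.995, 0.004], [0.995, -0.096, -0.001], [-0.001, 0.004, -1.0]]
ft_force: [1.6, -0.4, 5.2]
grip_width: 0.0529
```

Emit:
play_rows(targets="0 0 0 0 1; 0 0 0 0 1; 0 0 -0.01 0 1; 0 0 -0.025 0 1; 0 0 -0.04 0 1")

```text
time_s: 26.95
position: [0.4425, -0.0128, 0.0741]
tool_rot: [[0.096, 0.995, -0.0], [0.995, -0.096, 0.0], [0.0, -0.0, -1.0]]
ft_force: [0.3, -0.4, -2.9]
grip_width: 0.0529
```

Emit:
play_rows(targets="0 0 -0.03 0 1; 0 0 -0.06 0 1; 0 0 -0.1 0 1; 0 0 -0.13 0 1; 0 0 -0.15 0 1")

```text
time_s: 27.45
position: [0.4425, -0.0128, 0.226]
tool_rot: [[0.096, 0.995, 0.003], [0.995, -0.096, -0.001], [-0.001, 0.003, -1.0]]
ft_force: [0.6, -0.0, -3.5]
grip_width: 0.0533
```

```bash
python3 -c "
from h import *
go(.5368,.3918,.23,-4.1)
s=snap('side','m');cv2.imwrite('pics/crop16.png',cv2.cvtColor(cv2.resize(s['pixels'][60:300,200:440],None,fx=2,fy=2),cv2.COLOR_RGB2BGR))"
```

```text
pos [ 0.4425 -0.0128  0.226 ] yaw -5.5 F [ 0.6 -0.  -3.5] w 0.0533 t 27.45 | shift [ 0.4118  0.0551 -0.0041] turn -0.0245 q6 -11.5
```

View pics/crop16.png

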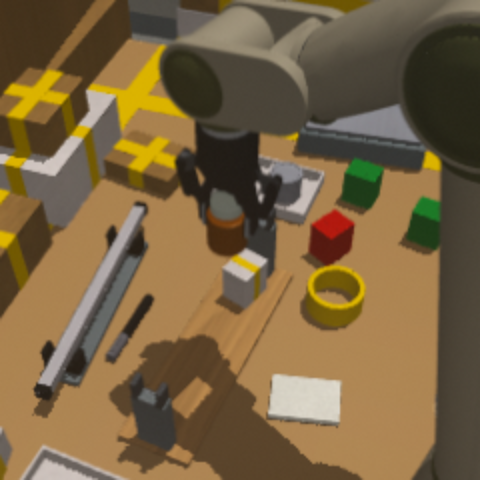

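The jar is held upright at crop (225,220). I'll carry it to the square tray on the left.

Emit:
play_rows(targets="0.03 0.004 0 0 1; 0.07 0.01 0 0 1; 0.11 0.015 0 -0.01 1; 0.15 0.02 0 -0.02 1; 0.19 0.025 0 -0.024 1")

```text
time_s: 28.0
position: [0.4852, 0.1755, 0.2227]
tool_rot: [[0.072, 0.997, -0.001], [0.997, -0.072, -0.0], [-0.0, -0.001, -1.0]]
ft_force: [0.9, -1.2, -2.6]
grip_width: 0.0531
```

Emit:
play_rows(targets="0.04 0.006 0 0 1; 0.08 0.011 0 0 1; 0.12 0.016 0 0 1; 0.16 0.022 0 0 1; 0.19 0.026 0 0 1")

```text
time_s: 28.5
position: [0.5248, 0.3635, 0.2222]
tool_rot: [[0.071, 0.997, -0.001], [0.997, -0.071, -0.0], [-0.0, -0.001, -1.0]]
ft_force: [0.1, 0.5, -2.2]
grip_width: 0.0533
```

```bash
python3 -c "
from h import *
go(.5368,.3918,.13,-4.1)"
```

```text
pos [0.5248 0.3635 0.2222] yaw -4.07 F [ 0.1  0.5 -2.2] w 0.0533 t 28.5 | shift [0.0291 0.0101 0.0922] turn 0.0006 q6 28.2
```

Emit:
play_rows(targets="0.015 0.005 0.01 0 1; 0.029 0.01 0.04 0 1; 0.029 0.01 0.07 0 1; 0.029 0.01 0.1 0 1; 0.029 0.01 0.13 0 1")

```text
time_s: 29.0
position: [0.5367, 0.3895, 0.0912]
tool_rot: [[0.072, 0.997, -0.001], [0.997, -0.072, -0.001], [-0.001, -0.001, -1.0]]
ft_force: [0.2, -0.4, -1.9]
grip_width: 0.053
```

Emit:
play_rows(targets="0 0 0 0 1; 0 0 0 0 1")

```text
time_s: 29.2
position: [0.5374, 0.3897, 0.0934]
tool_rot: [[0.072, 0.997, -0.0], [0.997, -0.072, -0.0], [-0.0, -0.0, -1.0]]
ft_force: [0.2, -0.6, -1.2]
grip_width: 0.0528
```

```bash
python3 -c "
from h import *
s=snap('side','n');t=snap('top','n')
go(.5368,.3918,.027,-4.1)
a=cv2.resize(s['pixels'][200:400,130:370],None,fx=2,fy=2);b=cv2.resize(t['pixels'][110:220,140:250],(320,400))
cv2.imwrite('pics/crop17.png',cv2.cvtColor(np.hstack([a,b]),cv2.COLOR_RGB2BGR))"
```

```text
pos [0.5382 0.39   0.0949] yaw -4.13 F [ 0.1 -0.1 -2.5] w 0.0531 t 29.3 | shift [ 0.0016 -0.0017  0.0679] turn -0.0005 q6 29.9
```

View pics/crop17.png

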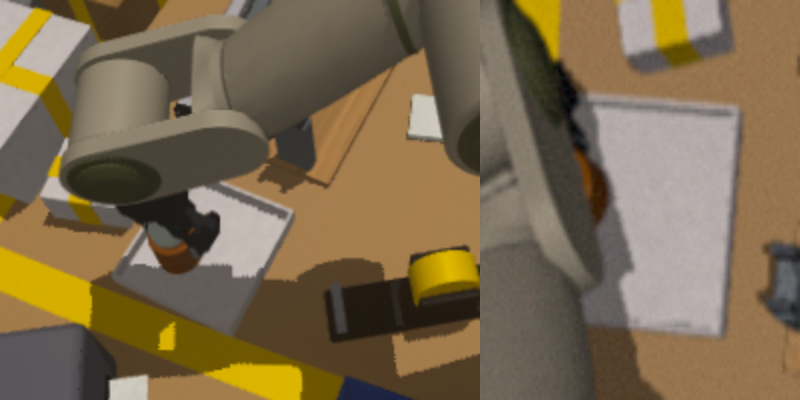

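The jar hangs over the tray's left half, with its surroundings clear. I'll lower it.

Emit:
play_rows(targets="0.001 -0.001 0.02 0 1; 0.001 -0.001 0.04 0 1; 0.001 -0.001 0.055 0 1; 0.001 -0.001 0.062 0 1; 0.001 -0.001 0.066 0 1")

```text
time_s: 29.8
position: [0.537, 0.391, 0.0276]
tool_rot: [[0.072, 0.997, 0.001], [0.997, -0.072, 0.001], [0.001, 0.001, -1.0]]
ft_force: [0.5, -0.0, -3.0]
grip_width: 0.0532
```

Emit:
play_rows(targets="0 0 0 0 1; 0 0 0.001 0 1; 0 0 0.001 0 1")

```text
time_s: 30.1
position: [0.5368, 0.3909, 0.0265]
tool_rot: [[0.072, 0.997, 0.001], [0.997, -0.072, 0.001], [0.001, 0.001, -1.0]]
ft_force: [0.4, -0.1, -3.5]
grip_width: 0.0533
```

Emit:
play_rows(targets="0 0 0.001 0 1; 0 0 0.002 0 1; 0 0 0.002 0 1")

```text
time_s: 30.4
position: [0.5368, 0.391, 0.0263]
tool_rot: [[0.072, 0.997, 0.002], [0.997, -0.072, 0.001], [0.001, 0.002, -1.0]]
ft_force: [-4.1, -2.8, 12.5]
grip_width: 0.053
```

Emit:
play_rows(targets="0 0 0 0 0.3; 0 0 0 0 0.2; 0 0 0 0 0.15; 0 0 0 0 0.15; 0 0 0 0 0.15")

```text
time_s: 30.9
position: [0.5365, 0.3907, 0.0236]
tool_rot: [[0.072, 0.997, -0.0], [0.997, -0.072, -0.0], [-0.0, -0.0, -1.0]]
ft_force: [-0.0, -0.0, -1.4]
grip_width: 0.0725
```

Emit:
play_rows(targets="0 0 -0.02 0 0.15; 0 0 -0.05 0 0.1; 0 0 -0.1 0 0; 0 0 -0.15 0 0; 0 0 -0.19 0 0")

```text
time_s: 31.4
position: [0.5366, 0.3908, 0.217]
tool_rot: [[0.072, 0.997, 0.002], [0.997, -0.072, 0.001], [0.001, 0.002, -1.0]]
ft_force: [1.0, 0.6, 0.1]
grip_width: 0.0851
```

```bash
python3 -c "
from h import *
go(.4462,-.0815,.23,-18.3)"
```

```text
pos [0.5366 0.3908 0.217 ] yaw -4.12 F [1.  0.6 0.1] w 0.0851 t 31.4 | shift [-0.4776 -0.0562 -0.0138] turn 0.2475 q6 30.0
```

Emit:
play_rows(targets="-0.478 -0.056 -0.014 0.247 0; -0.478 -0.056 -0.014 0.247 0; -0.478 -0.056 -0.014 0.247 0; -0.478 -0.056 -0.014 0.247 0; -0.478 -0.056 -0.014 0.247 0")

```text
time_s: 31.9
position: [0.4889, 0.1436, 0.2212]
tool_rot: [[0.313, 0.95, 0.0], [0.95, -0.313, -0.0], [0.0, 0.0, -1.0]]
ft_force: [1.3, -0.6, -1.0]
grip_width: 0.0854
```

```bash
python3 -c "
from h import *
go(.4462,-.0815,.22,-18.3)
s=snap('side','o');t=snap('top','o')
a=cv2.resize(s['pixels'][200:400,130:370],None,fx=2,fy=2);b=cv2.resize(t['pixels'][110:220,140:250],(320,400))
cv2.imwrite('pics/crop18.png',cv2.cvtColor(np.hstack([a,b]),cv2.COLOR_RGB2BGR))"
```

```text
pos [0.4889 0.1436 0.2212] yaw -18.26 F [ 1.3 -0.6 -1. ] w 0.0854 t 31.9 | shift [-0.2271  0.03    0.0012] turn 0.0008 q6 21.3
```

View pics/crop18.png

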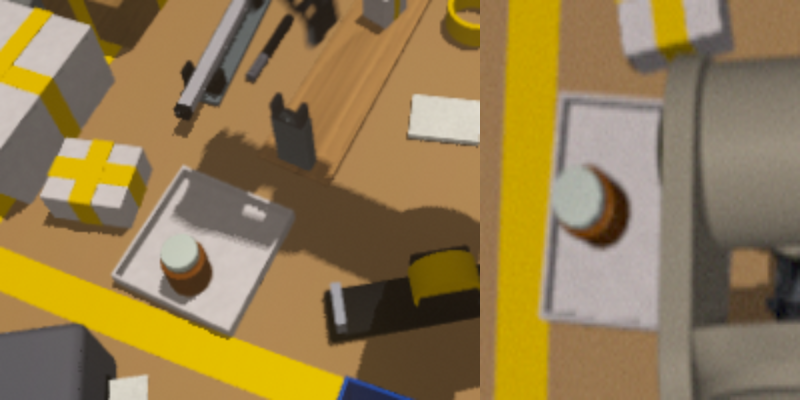

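The jar stands upright in the square tray at crop (185,262) and (590,205). Next I'll take the carton.

Emit:
play_rows(targets="-0.227 0.03 0 0 0; -0.227 0.03 0 0 0; -0.227 0.03 0 0 0; -0.227 0.03 0 0 0; -0.227 0.03 0 0 0")

```text
time_s: 32.5
position: [0.4465, -0.0821, 0.2211]
tool_rot: [[0.315, 0.949, 0.0], [0.949, -0.315, -0.0], [-0.0, 0.0, -1.0]]
ft_force: [0.9, 0.0, 0.0]
grip_width: 0.0852
```

Emit:
play_rows(targets="0 0 0.01 0 0; 0 0 0.03 0 0; 0 0 0.05 0 0; 0 0 0.05 0 0")

```text
time_s: 32.9
position: [0.4461, -0.0783, 0.169]
tool_rot: [[0.313, 0.95, -0.004], [0.95, -0.313, 0.002], [0.001, -0.005, -1.0]]
ft_force: [-0.1, 0.9, 0.4]
grip_width: 0.0856
```

```bash
python3 -c "
from h import *
go(.4462,-.0815,.039,-18.3)
s=snap('side','p');t=snap('top','p')
a=cv2.resize(s['pixels'][100:260,240:400],None,fx=3,fy=3)
cv2.imwrite('pics/crop19.png',cv2.cvtColor(a,cv2.COLOR_RGB2BGR))"
```

```text
pos [ 0.4461 -0.0783  0.169 ] yaw -18.23 F [-0.1  0.9  0.4] w 0.0856 t 32.9 | shift [-0.0031  0.0017  0.1299] turn 0.0011 q6 -6.8
```

View pics/crop19.png

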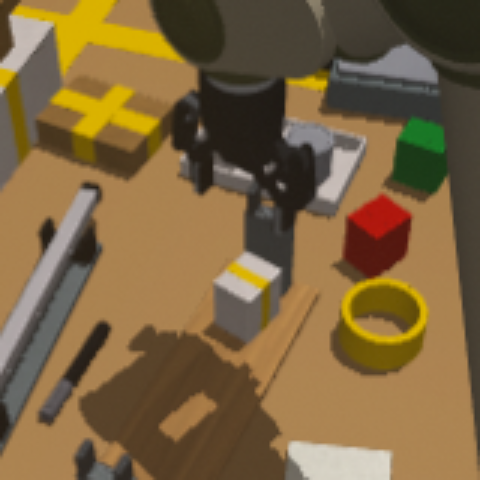

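Emit:
play_rows(targets="-0.002 0.001 0.03 0 0; -0.002 0.001 0.055 0 0; -0.002 0.001 0.075 0 0; -0.002 0.001 0.085 0 0; -0.002 0.001 0.085 0 0")

```text
time_s: 33.5
position: [0.4474, -0.0816, 0.0859]
tool_rot: [[0.313, 0.95, -0.001], [0.95, -0.313, 0.0], [0.0, -0.001, -1.0]]
ft_force: [-0.5, 0.1, 0.8]
grip_width: 0.0853
```

```bash
python3 -c "
from h import *
go(.4462,-.0815,.039,-18.3)"
```

```text
pos [ 0.4474 -0.0816  0.0859] yaw -18.26 F [-0.5  0.1  0.8] w 0.0853 t 33.5 | shift [-0.0002 -0.0012  0.0469] turn 0.0008 q6 -7.1
```

Emit:
play_rows(targets="0 -0.001 0.01 0 0; 0 -0.001 0.02 0 0; 0 -0.001 0.03 0 0; 0 -0.001 0.04 0 0; 0 -0.001 0.046 0 0")

```text
time_s: 34.0
position: [0.4461, -0.0815, 0.039]
tool_rot: [[0.314, 0.95, -0.001], [0.95, -0.314, 0.0], [0.0, -0.001, -1.0]]
ft_force: [-0.1, 0.1, -0.5]
grip_width: 0.0852
```

Emit:
play_rows(targets="0 0 0 0 1; 0 0 0 0 1; 0 0 0 0 1; 0 0 0 0 1; 0 0 0 0 1", force=30)

```text
time_s: 34.5
position: [0.4466, -0.0817, 0.0404]
tool_rot: [[0.314, 0.95, 0.001], [0.95, -0.314, -0.0], [-0.0, 0.001, -1.0]]
ft_force: [0.2, 0.2, 3.2]
grip_width: 0.0454
```

Emit:
play_rows(targets="0 0 0 0 1; 0 0 0 0 1; 0 0 0 0 1; 0 0 -0.01 0 1; 0 0 -0.025 0 1")

```text
time_s: 35.0
position: [0.4458, -0.0813, 0.0651]
tool_rot: [[0.314, 0.95, -0.002], [0.95, -0.314, 0.001], [0.0, -0.002, -1.0]]
ft_force: [0.4, 0.6, -1.2]
grip_width: 0.0458
```

```bash
python3 -c "
from h import *
go(.4462,-.0815,.23,-5)
s=snap('side','q')
a=cv2.resize(s['pixels'][100:260,240:400],None,fx=3,fy=3)
cv2.imwrite('pics/crop20.png',cv2.cvtColor(a,cv2.COLOR_RGB2BGR))"
```

```text
pos [ 0.4458 -0.0813  0.0651] yaw -18.28 F [ 0.4  0.6 -1.2] w 0.0458 t 35.0 | shift [ 0.000e+00  1.000e-04 -1.649e-01] turn -0.2317 q6 -7.1
```

View pics/crop20.png

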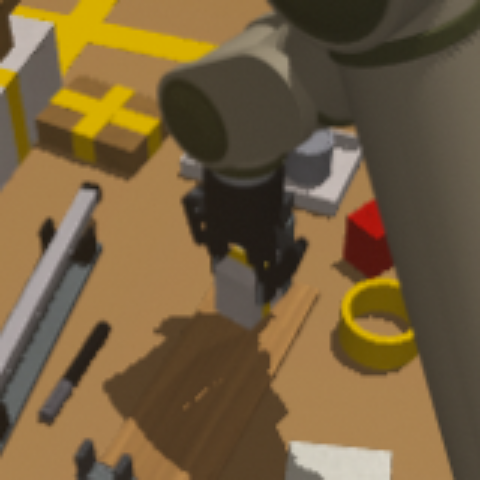

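The carton is held upright at crop (235,290). I'll carry it to the square tray.

Emit:
play_rows(targets="0 0 -0.03 0 1; 0 0 -0.06 0 1; 0 0 -0.1 0 1; 0 0 -0.14 0 1; 0 0 -0.165 0 1")

```text
time_s: 35.55
position: [0.4465, -0.0816, 0.2328]
tool_rot: [[0.313, 0.95, 0.003], [0.95, -0.313, -0.001], [-0.0, 0.003, -1.0]]
ft_force: [0.7, 0.5, -1.8]
grip_width: 0.0456
```

```bash
python3 -c "
from h import *
go(.5318,.3239,.23,-4.1)"
```

```text
pos [ 0.4465 -0.0816  0.2328] yaw -18.27 F [ 0.7  0.5 -1.8] w 0.0456 t 35.55 | shift [ 0.4118 -0.0461  0.0025] turn -0.2473 q6 -7.1
```

Emit:
play_rows(targets="0.03 -0.003 0 -0.02 1; 0.07 -0.008 0 -0.07 1; 0.11 -0.012 0 -0.12 1; 0.15 -0.017 0 -0.17 1; 0.19 -0.022 0 -0.22 1")

```text
time_s: 36.05
position: [0.4848, 0.1074, 0.23]
tool_rot: [[0.097, 0.995, -0.0], [0.995, -0.097, -0.0], [-0.0, -0.0, -1.0]]
ft_force: [0.1, -0.4, -1.3]
grip_width: 0.0456
```

```bash
python3 -c "
from h import *
go(.5318,.3239,.23,-4.1)"
```

```text
pos [0.4848 0.1074 0.23  ] yaw -5.56 F [ 0.1 -0.4 -1.3] w 0.0456 t 36.05 | shift [ 0.2201  0.0257 -0.    ] turn -0.0255 q6 4.4
```

Emit:
play_rows(targets="0.044 0.005 0 -0.01 1; 0.088 0.01 0 -0.02 1; 0.132 0.015 0 -0.025 1; 0.176 0.02 0 -0.025 1; 0.215 0.025 0 -0.025 1")

```text
time_s: 36.55
position: [0.5309, 0.3194, 0.2297]
tool_rot: [[0.073, 0.997, -0.001], [0.997, -0.073, -0.0], [-0.0, -0.001, -1.0]]
ft_force: [1.7, -0.2, -0.2]
grip_width: 0.0457
```

```bash
python3 -c "
from h import *
go(.5318,.3239,.11,-4.1)"
```

```text
pos [0.5309 0.3194 0.2297] yaw -4.2 F [ 1.7 -0.2 -0.2] w 0.0457 t 36.55 | shift [0.0046 0.0007 0.1197] turn -0.0017 q6 24.3
```

Emit:
play_rows(targets="0.005 0.001 0.03 0 1; 0.005 0.001 0.06 0 1; 0.005 0.001 0.09 0 1; 0.005 0.001 0.11 0 1; 0.005 0.001 0.12 0 1")

```text
time_s: 37.05
position: [0.5316, 0.3218, 0.1078]
tool_rot: [[0.074, 0.997, -0.004], [0.997, -0.074, -0.001], [-0.002, -0.003, -1.0]]
ft_force: [0.3, -0.1, -0.9]
grip_width: 0.0457
```

Emit:
play_rows(targets="0 0 0 0 1; 0 0 0 0 1")

```text
time_s: 37.25
position: [0.533, 0.3223, 0.111]
tool_rot: [[0.074, 0.997, 0.001], [0.997, -0.074, 0.001], [0.001, 0.001, -1.0]]
ft_force: [1.2, -0.9, -1.8]
grip_width: 0.0453
```

```bash
python3 -c "
from h import *
s=snap('side','r');t=snap('top','r')
go(.5318,.3239,.033,-4.1)
a=cv2.resize(s['pixels'][200:400,130:370],None,fx=2,fy=2);b=cv2.resize(t['pixels'][110:220,140:250],(320,400))
cv2.imwrite('pics/crop21.png',cv2.cvtColor(np.hstack([a,b]),cv2.COLOR_RGB2BGR))"
```

```text
pos [0.5331 0.3223 0.1114] yaw -4.24 F [-0.1 -0.5 -1.6] w 0.0454 t 37.35 | shift [ 0.0014 -0.0016  0.0784] turn -0.0024 q6 24.5
```

View pics/crop21.png

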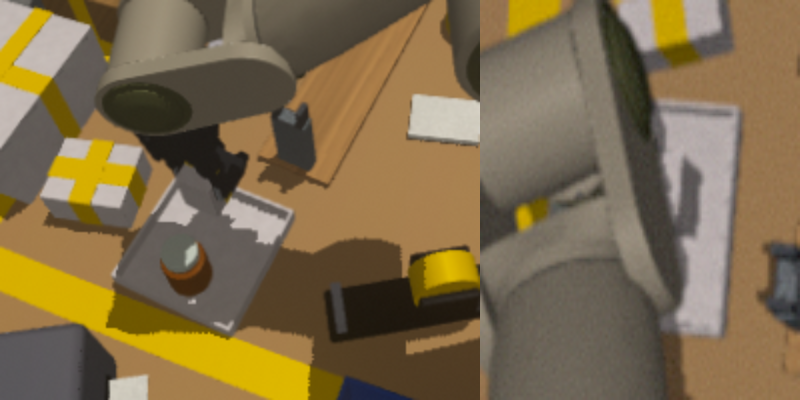

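The carton is over the right half and the jar is clear. I'll lower it.

Emit:
play_rows(targets="0.001 -0.001 0.025 0 1; 0.001 -0.001 0.045 0 1; 0.001 -0.001 0.06 0 1; 0.001 -0.001 0.07 0 1; 0.001 -0.001 0.076 0 1")

```text
time_s: 37.85
position: [0.5318, 0.3233, 0.034]
tool_rot: [[0.074, 0.997, 0.0], [0.997, -0.074, 0.0], [0.0, 0.0, -1.0]]
ft_force: [0.7, -0.1, -1.4]
grip_width: 0.0456
```

Emit:
play_rows(targets="0 0 0 0 1; 0 0 0.001 0 1; 0 0 0.001 0 1")

```text
time_s: 38.15
position: [0.5319, 0.3234, 0.0337]
tool_rot: [[0.074, 0.997, 0.001], [0.997, -0.074, 0.0], [0.001, 0.001, -1.0]]
ft_force: [-0.2, -0.1, -1.6]
grip_width: 0.0456
```

Emit:
play_rows(targets="0 0 0.001 0 1; 0 0 0.002 0 1; 0 0 0.002 0 1")

```text
time_s: 38.45
position: [0.5319, 0.3234, 0.0324]
tool_rot: [[0.074, 0.997, 0.001], [0.997, -0.074, 0.001], [0.001, 0.001, -1.0]]
ft_force: [-1.2, -0.6, 7.2]
grip_width: 0.0455
```

Emit:
play_rows(targets="0 0 0 0 0.4; 0 0 0 0 0.25; 0 0 0 0 0.2; 0 0 0 0 0.2; 0 0 0 0 0.2")

```text
time_s: 38.95
position: [0.5316, 0.3232, 0.031]
tool_rot: [[0.074, 0.997, -0.0], [0.997, -0.074, 0.0], [-0.0, -0.0, -1.0]]
ft_force: [0.3, -0.1, -0.3]
grip_width: 0.0683
```

Emit:
play_rows(targets="0 0 -0.02 0 0.2; 0 0 -0.05 0 0.1; 0 0 -0.1 0 0; 0 0 -0.15 0 0; 0 0 -0.19 0 0")

```text
time_s: 39.45
position: [0.5317, 0.3233, 0.2242]
tool_rot: [[0.074, 0.997, 0.002], [0.997, -0.074, 0.001], [0.001, 0.002, -1.0]]
ft_force: [0.8, -0.2, -0.1]
grip_width: 0.0856
```

```bash
python3 -c "
from h import *
go(.32,-.05,.26,-4.1)"
```

```text
pos [0.5317 0.3233 0.2242] yaw -4.24 F [ 0.8 -0.2 -0.1] w 0.0856 t 39.45 | shift [-0.3878 -0.1834 -0.0366] turn -0.0024 q6 24.7
```

Emit:
play_rows(targets="-0.388 -0.183 -0.036 0 0; -0.388 -0.183 -0.036 0 0; -0.388 -0.183 -0.036 0 0; -0.388 -0.183 -0.036 0 0; -0.388 -0.183 -0.036 0 0")

```text
time_s: 39.95
position: [0.4076, 0.1051, 0.2421]
tool_rot: [[0.073, 0.997, 0.0], [0.997, -0.073, -0.0], [-0.0, 0.0, -1.0]]
ft_force: [2.0, -0.7, 0.1]
grip_width: 0.0859
```

Emit:
play_rows(targets="-0.17 -0.08 -0.016 0 0; -0.17 -0.08 -0.016 0 0; -0.17 -0.08 -0.016 0 0; -0.17 -0.08 -0.016 0 0; -0.17 -0.08 -0.016 0 0")

```text
time_s: 40.45
position: [0.3152, -0.0604, 0.2585]
tool_rot: [[0.081, 0.997, 0.001], [0.997, -0.081, -0.002], [-0.002, 0.001, -1.0]]
ft_force: [0.9, 1.6, -0.2]
grip_width: 0.0852
```

Run:
```python
from h import *
np.set_printoptions(precision=4,suppress=True)
go(.32,-.05,.26,-4.1)
t=snap('top','z');s=snap('side','z')
a=cv2.resize(t['pixels'][90:240,140:500],(800,333));b=cv2.resize(s['pixels'][120:340,140:400],(315,267))
c=np.zeros((600,800,3),np.uint8);c[:333]=a;c[333:,:315]=b
cv2.imwrite('pics/final.png',cv2.cvtColor(c,cv2.COLOR_RGB2BGR))
P=cloud(t);Z=P[...,2];v,u=np.mgrid[:400,:640];val=t['range_z']>0
for nm,z,x,y in(('cup',.072,.544,-.350),('tin',.056,.448,-.344),('jar',.082,.537,.391),('carton',.07,.531,.314)):
    m=val&(Z>z-.009)&(Z<z+.012)&(np.hypot(P[...,0]-x,P[...,1]-y)<.05)
    w=onplane(t,np.argwhere(m)[:,::-1],z)[:,:2].astype(np.float32);print(nm,m.sum(),'z',np.median(Z[m]),cv2.minEnclosingCircle(w),cv2.minAreaRect(w))
hsv=cv2.cvtColor(t['pixels'],cv2.COLOR_RGB2HSV)
m=(Z>.038)&(v>95)&(v<150)&(u>235)&(u<415)&(hsv[...,2]>110)&(hsv[...,1]<60)
W=onplane(t,np.argwhere(m)[:,::-1],.05)[:,:2].astype(np.float32); print('bar',cv2.minAreaRect(W),np.median(Z[m]))
```

```text
pos [ 0.3152 -0.0604  0.2585] yaw -4.65 F [ 0.9  1.6 -0.2] w 0.0852 t 40.45 | shift [ 0.0107  0.0039 -0.0015] turn -0.0096 q6 -27.6
cup 142 z 0.0703264957179357 ((0.5507544279098511, -0.3482950031757355), 0.03260711953043938) ((0.5500383377075195, -0.3487173318862915), (0.060436513274908066, 0.06285898387432098), 26.332639694213867)
tin 417 z 0.0535045376101031 ((0.44961678981781006, -0.342641681432724), 0.030611202120780945) ((0.45056164264678955, -0.3424057066440582), (0.054075710475444794, 0.05815187096595764), 0.16231955587863922)
jar 250 z 0.08118521897242581 ((0.5372819900512695, 0.39243435859680176), 0.023898446932435036) ((0.5365399122238159, 0.39208701252937317), (0.04399830847978592, 0.04418805614113808), 2.1903369426727295)
carton 416 z 0.06913429701618268 ((0.5307167768478394, 0.3139282763004303), 0.03624042496085167) ((0.5305142998695374, 0.31258752942085266), (0.05952318385243416, 0.04700153321027756), 85.97396087646484)
bar ((0.6590140461921692, 0.004013568162918091), (0.03060346469283104, 0.3760850131511688), 2.982435464859009) 0.049115946123253096
```

View pics/final.png

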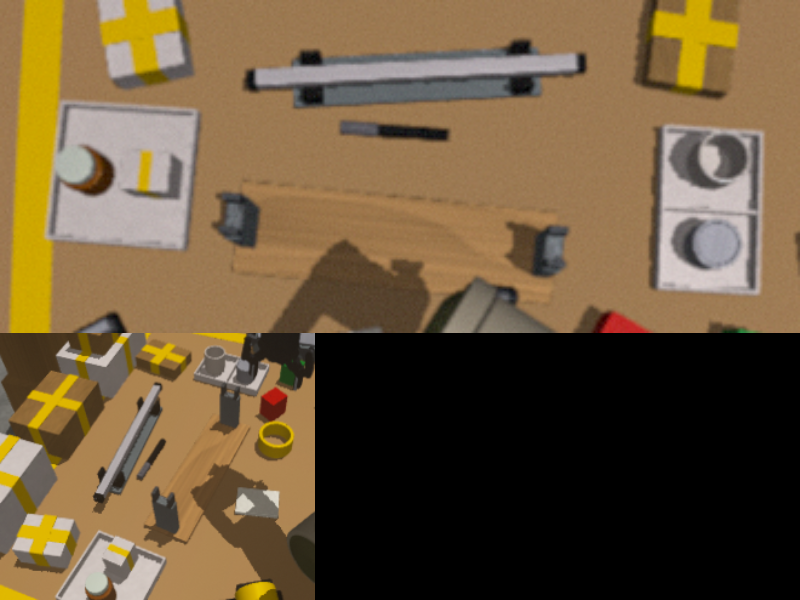

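The final pictures show the bar in both saddles, the cup and tin upright in separate cells, and the jar and carton upright in the square tray. I'll settle briefly and hand in.

Emit:
play_rows(targets="0 0 0 0 0; 0 0 0 0 0; 0 0 0 0 0; 0 0 0 0 0; 0 0 0 0 0")

```text
time_s: 41.05
position: [0.3167, -0.0569, 0.2579]
tool_rot: [[0.073, 0.997, -0.0], [0.997, -0.073, 0.0], [0.0, -0.0, -1.0]]
ft_force: [-0.2, -0.7, 0.7]
grip_width: 0.0854
```

```bash
python3 -c "
from h import *
print(status.observe()['ft_force'], env.close_job())"
```

```text
the job is handed in; nothing more can be done
[-0.16647034 -0.660818    0.74315721] None
```

I handed the job in at about 41 s. The bar went into the cradle first. Then the cup and tin went into the long tray, one in each cell, and the jar and carton into the square tray. The arm is parked with the gripper open, touching nothing.

- **Bar:** in the last pictures it lies in both saddles, about 4 mm or less off centre, with its top at 49 mm (50 expected). My last fit put its centre at x = 0.659 with a width of 31 mm, against 0.655 right after parking. I take that as saddle pixels in the mask, not movement, but did not check further.
- **Stock:** all four things stand upright and released, with their tops within about 3 mm of the expected heights. The cup's rim measured about 7 mm in x from where I let it go, still within its cell.

No check failed. The highest force I saw was about 15 N at the wrist, when setting things down.

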